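# Put the loose hardware back in the socket tray and parts bins

### The job

Clear away the four pieces of hardware left loose on the bench: stand the two sockets, open end down, over the free posts of the socket tray so that the whole row runs in size order, and lay the big hex bolt and the pipe floor flange each down inside the bin that already holds its kind. Leave the glass jar standing where it is.

Things in the scene. Friction and masses are not known exactly. Their poses are not given: they have to be found in the camera images.
- socket_mid: The smaller loose hex socket, bright steel, a cylinder 40 mm across and 52 mm tall (36 mm across over the top 18 mm), standing open end down with the square drive (a black square) on top. Round cavity 28 mm across and 36 mm deep, open below. Origin: centre of its underside, z up along the axis. About 0.25 kg, loose.
- socket_big: The larger loose hex socket, bright steel, 54 mm across and 60 mm tall (50 mm across over the top 18 mm), standing open end down with the square drive (a black square) on top. Round cavity 42 mm across and 40 mm deep, open below. Origin: centre of its underside, z up along the axis. About 0.45 kg, loose.
- bolt: Loose hex bolt of pale zinc-plated steel, lying on the bench: head 30 mm across flats and 12.5 mm thick, round shank 20 mm across and 70 mm long. Origin: on the bench under its balance point; +x along the shank to the tip (42 mm away; back of the head at -41 mm), z up; shank axis about 13 mm up. About 0.25 kg.
- flange: Loose pipe floor flange of dark iron, lying flat: round plate 70 mm across and 6 mm thick with four screw holes, and in its middle an upright round hub 32 mm across whose top is 28 mm above the bench. Origin: centre of its underside, z up. About 0.26 kg.
- tray: Socket tray, fixed: black strip 270 mm long (x, roughly away from the robot), 64 wide, 12 thick (sockets stand on it); origin: centre of underside. Places at x = -96, -32, 32, 96 mm, y = 0. Sockets 32 and 47 mm across (tops 60 and 68 mm over the bench) are home at -96 and 32; -32 and 96 are free, each a steel post 12 mm across with tapered tip, top 40 mm over the bench.
- bin_bolts: The bin of hex bolts. White open plastic bin, fixed, 175 mm long (x), 122 wide (y), walls and floor 4 mm; sides and back 55 mm high, lip at -x (towards the robot) 25 mm. Origin: centre of underside. Bolts like the loose one are piled across its back half, fixed, up to 57 mm high. Front 90 mm of floor free: its middle is at x = -38 mm, y = 0, z = 4 mm.
- bin_flanges: The bin of floor flanges. White open plastic bin, fixed, 175 mm long (x), 122 wide (y), walls and floor 4 mm; sides and back 55 mm high, lip at -x (towards the robot) 25 mm. Origin: centre of underside. Two flanges like the loose one are stacked in its back half, fixed, up to 61 mm high. Front 90 mm of floor free: its middle is at x = -38 mm, y = 0, z = 4 mm.
- bin_tees: The bin of dark iron pipe tees, not needed now. White open plastic bin, fixed, 175 mm long (x), 122 wide (y), walls and floor 4 mm; sides and back 55 mm high, lip at -x (towards the robot) 25 mm. Origin: centre of underside. Two pipe tees lie in its back half, fixed.
- jar: Small glass jar of brass screws with a brass-coloured screw lid, 62 mm across and 65 mm tall, standing loose among the hardware. Origin: centre of its underside, z up. Leave it alone.

How it is judged (in metres and radians):
At the end, for the whole second after the job is handed in: The 40 mm socket stands over the tray post at x -32 mm, the 54 mm one at 96 mm (15 mm in x and y, 6 mm in height, 7 degrees); bolt and flange origins lie in their bins (within 75 mm in x, 50 in y of its middle, under 35 mm above its underside); all released, at rest (x of socket_mid in the frame of tray between -0.047 and -0.017 m and y of socket_mid in the frame of tray between -0.015 and 0.015 m and z of socket_mid in the frame of tray between 0.006 and 0.018 m and angle between each of socket_mid, socket_big's own z axis and vertical below 0.12 rad and linear speed of each of socket_mid, socket_big, bolt, flange below 0.02 m/s and x of socket_big in the frame of tray between 0.081 and 0.111 m and y of socket_big in the frame of tray between -0.015 and 0.015 m and z of socket_big in the frame of tray between 0.006 and 0.018 m and x of bolt in the frame of bin_bolts between -0.075 and 0.075 m and y of bolt in the frame of bin_bolts between -0.05 and 0.05 m and z of bolt in the frame of bin_bolts between -0.005 and 0.035 m and x of flange in the frame of bin_flanges between -0.075 and 0.075 m and y of flange in the frame of bin_flanges between -0.05 and 0.05 m and z of flange in the frame of bin_flanges between -0.005 and 0.035 m); the robot touches nothing.
It fails at once if the glass jar is knocked over or shoved more than 30 mm (angle between jar's own z axis and vertical above 0.5 rad or distance of jar from where it was at the start of the episode above 0.03 m).
It also fails if it takes over 109 s, if anything falls off the work surface, if the arm or the gripper's body presses on something with over 40 N, if the wrist force passes 120 N, or if a joint passes its speed limit or range.

### The arm

A 6-joint arm with a two-finger parallel gripper is mounted at the origin on the work surface. World frame = base frame: x ahead of the robot, y to its left, z up, the work surface at z = 0. Lengths are in mm, angles in rad, forces in N, time in s.
With the tool pointing down it reaches from about 275 to 1000 mm from the base axis. Payload 8.4 kg.
Tool frame: the origin (TCP) lies at the very end of the fingers, on their centre line; the grasp point (between the pads) lies 19 mm behind it; z points along the fingers, y is the direction in which the jaws open and shut (so a half turn about z gives the same grasp; the last joint's range is limited). The gripper opens to 85 mm and grips with 20 to 120 N. Pads are 22 mm wide; open, the fingers measure 114 mm over their backs; the gripper's body (76 mm by 85 mm) begins 54 mm behind the grasp point. The pads swing forward as they close: fully open they stand 13 mm farther back than shut.
Start: joints at [1.247, 0.353, 1.633, -0, 1.155, -0.002], TCP at [197.67, 592.92, 231.281] pointing down, gripper open.
Joint ranges: [-2.63, 2.63], [-0.92, 2.1], [0.06, 2.66], [-1.3, 4.44], [0, 2.69], [-3.02, 3.02]. Speed limits (rad/s): [2.22, 2.22, 2.79, 3.14, 3.14, 3.14].

### API

Orientations are given as [roll, pitch, yaw] about the fixed x, y, z axes, in that order (R = Rz(yaw) Ry(pitch) Rx(roll)).
In Python, from rig import sense, grab_frame, sign_off, masks_of gives the robot as it stands. The module is installed in compiled form; this text tells all that it offers.
- The arm moves only by the shell command python3 -m inch 'ROWS' [FORCE]. ROWS is JSON, a list of rows, each an object of numbers: "gripper": the finger opening in m, from 0 to 0.0854; "tx", "ty", "tz": the shift along the tool's x, y, z in m; "spin": the turn about the tool's z in degrees. In form: [{"gripper": .., "tx": .., "ty": .., "tz": .., "spin": ..}, ...]. A call has exactly 8 rows; each row shifts and turns the commanded pose from where the row before left it, along the tool's axes as they then stand; what a row does not reach is not made up. A row lasts 1/10 s, in which the tool goes at most 50 mm and 8.59 degrees, less where a joint would pass 70% of its speed; a pose out of reach is approached as far as the arm can. A call is refused whole if a number of a shift passes 0.05 or a number of a turn 8.59, either way. A call with a gripper value outside its range is refused whole. The fingers move at their own pace and stop on an object; FORCE is the grip in N (left out, the last holds). Time passes only in rows, so rows that do not move let the fingers close, or fill a call up. It gives the time, the measured TCP pose, the force and the opening at its end, in the units of the state.
- sense(): the state, without advancing time (a new reading comes with each control period).
- grab_frame(name): name is "scene" or "side" or "wrist"; returns a dict with "pixels" (480x640x3 uint8, red, green, blue), "K" (3x3 intrinsics, pixels), "extrinsics" (4x4, takes a point from camera to world coordinates). Camera axes: x right, y down, z forward; pixel columns grow to the right and rows downward; lengths in mm; the calibration is good to about 2 mm. A picture is of the moment at which its call begins. There is no depth.
- sign_off(): hands the job in, once; it reports no verdict.
Trained networks look in the newest picture that a camera, given by its name, has taken for a name from the list of things; names that differ only in an ending like _2 or _b are one class to them, and where a whole thing is asked for, a point or a joint stands for the part that bears it (a point fixed in the world has none). Each returns a list of dicts, best first, with "conf" (0 to 1); they miss things now and then, are a little off and sometimes report something else, mostly with a low value. They report only what shows in the picture. A call takes as long as a camera call.
- masks_of(camera, target): "pixels" (480x640 bool, what is visible of it) and "centre" ([row, column] in pixels, amid what is visible of it).
The state is a dict: "clock": time; "qpos": joint angles; "qvel": joint speeds; "joint_efforts": joint torques, N m; "eef_pos": TCP position; "tcp_rot": TCP orientation; "contact_force": force on the tool from outside, world axes, zero at the start; "wrist_torque": the same for the moment, N m; "opening": opening from 0.0 (shut) to 1.0 (fully open).
Only numpy, scipy, OpenCV 4.12 (cv2) and the standard library are available. Lean on these libraries where they do the work, as an engineer would, in place of code of your own. Each camera call takes 0.05 s, during which the arm holds its last target.

## Working session

There is one attempt and no reset: what is moved stays moved. The work goes in short steps, Python scripts to look and compute and a shell command to move; the robot and the scene stay as the last step left them, time stands still between calls to the robot, and variables do not carry over. Pictures are saved under pics/ and viewed, and the job is handed in when it is done.

```bash
mkdir -p pics; python3 - <<'E'
from rig import *
import cv2
print(sense())
for n in ["scene","side","wrist"]:
    f=grab_frame(n); cv2.imwrite(f"pics/{n}0.png",f["pixels"][:,:,::-1]); print(n,f["K"].tolist(),f["extrinsics"].round(3).tolist())
E
```

```text
{'clock': 0.0, 'qpos': array([ 1.24657792e+00,  3.53627549e-01,  1.63414522e+00,  3.89002441e-06,
        1.15520025e+00, -2.38990493e-03]), 'qvel': array([-0.00050254,  0.00110531,  0.00037937,  0.0012431 ,  0.00033693,
        0.00133945]), 'joint_efforts': array([ 1.91891231e-03, -6.05252552e+01, -3.42063224e+01,  3.10851256e-04,
        9.49182606e-03,  9.47709452e-06]), 'eef_pos': array([197.52801258, 592.45755068, 230.56980629]), 'tcp_rot': array([-3.14021230e+00, -6.85563666e-06,  2.81976257e+00]), 'contact_force': array([-0.24957401,  0.40554059, -0.73774853]), 'wrist_torque': array([-0.02550375,  0.04280687,  0.02068648]), 'opening': 0.9959905574955322}
scene [[529.1186393563918, 0.0, 312.0818686406204], [0.0, 529.1186393563918, 245.33176789386349], [0.0, 0.0, 1.0]] [[0.744, 0.561, -0.363, 895.501], [0.668, -0.616, 0.416, -404.736], [0.01, -0.552, -0.834, 832.169], [0.0, 0.0, 0.0, 1.0]]
side [[442.8351573244015, 0.0, 301.6854344462633], [0.0, 442.8351573244015, 234.71985035411709], [0.0, 0.0, 1.0]] [[0.753, -0.397, 0.524, 57.034], [-0.658, -0.45, 0.604, -574.756], [-0.004, -0.8, -0.6, 604.77], [0.0, 0.0, 0.0, 1.0]]
wrist [[400.4778647325375, 0.0, 324.5688695577804], [0.0, 400.4778647325375, 242.65223850375082], [0.0, 0.0, 1.0]] [[0.317, 0.902, 0.293, 122.539], [0.948, -0.301, -0.1, 617.251], [-0.002, 0.309, -0.951, 373.311], [0.0, 0.0, 0.0, 1.0]]
```

View pics/scene0.png

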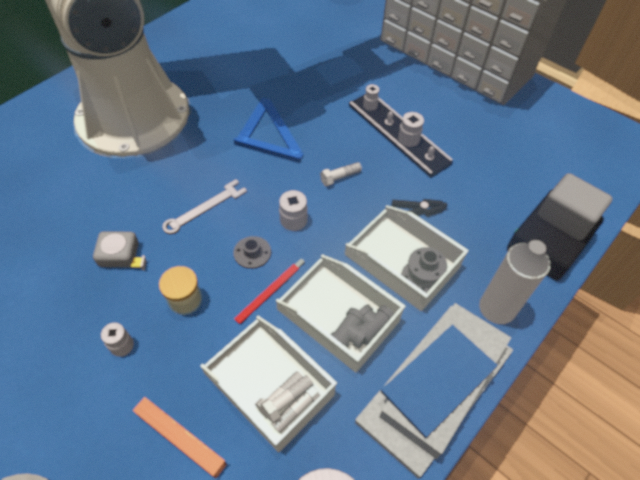

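View pics/side0.png

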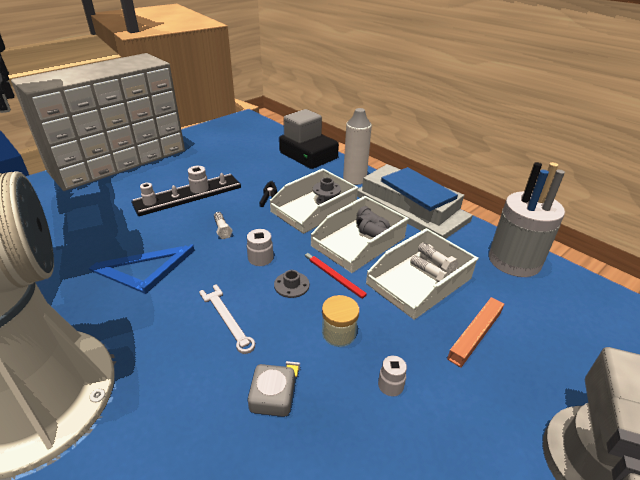

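View pics/wrist0.png

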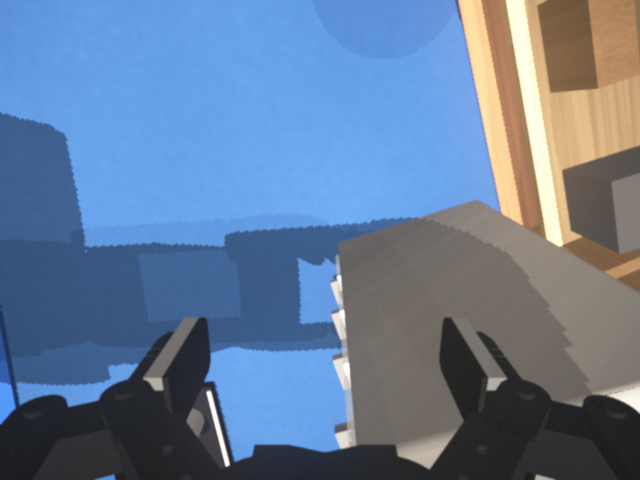

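```bash
cat > h.py <<'E'
import numpy as np, cv2
from rig import *
from scipy.optimize import minimize
def cyl(r,z0,z1,n=32):
    a=np.linspace(0,2*np.pi,n,endpoint=False)
    return np.vstack([np.c_[r*np.cos(a),r*np.sin(a),np.full(n,z)] for z in (z0,z1)])
def box(x0,x1,y0,y1,z0,z1):
    return np.array([[x,y,z] for x in(x0,x1) for y in (y0,y1) for z in(z0,z1)],float)
def boltm():
    a=np.radians(30+60*np.arange(6)) ; R=15/np.cos(np.pi/6)
    h=np.vstack([np.c_[np.full(6,x),R*np.cos(a),13+R*np.sin(a)] for x in(-41,-28.5)])
    c=cyl(10,-28.5,42); s=np.c_[c[:,2],c[:,0],c[:,1]+13]
    return np.vstack([h,s])
bin_=np.vstack([box(-87.5,-87.5,-61,61,0,25),box(87.5,87.5,-61,61,0,55),box(-60,-60,-61,61,0,55)])
M=dict(socket_mid=np.vstack([cyl(20,0,34),cyl(18,34,52)]),socket_big=np.vstack([cyl(27,0,42),cyl(25,42,60)]),
 bolt=boltm(),flange=np.vstack([cyl(35,0,6),cyl(16,6,28)]),tray=box(-135,135,-32,32,0,12),
 bin_bolts=bin_,bin_flanges=bin_,bin_tees=bin_,jar=cyl(31,0,65))
def proj(f,P):
    E=f["extrinsics"];Q=(P-E[:3,3])@E[:3,:3]; p=Q@f["K"].T; return p[:,:2]/p[:,2:]
def ray(f,u,v,z):
    E=f["extrinsics"];d=E[:3,:3]@np.linalg.inv(f["K"])@[u,v,1.]; return E[:3,3]+d*(z-E[2,3])/d[2]
S=4
def hullmask(p):
    m=np.zeros((480,640),np.uint8)
    cv2.fillConvexPoly(m,np.round(cv2.convexHull(p.astype(np.float32))*16).astype(np.int32),1,shift=4); return m>0
def place(name,q,z=0):
    c,s=np.cos(q[2]),np.sin(q[2]); P=M[name]
    return np.c_[q[0]+c*P[:,0]-s*P[:,1],q[1]+s*P[:,0]+c*P[:,1],P[:,2]+z]
def fit(name,obs,q0,z=0,yaw=True,hull=True):
    ob=[]
    for f,m in obs:
        if hull:
            yy,xx=np.nonzero(m); m=hullmask(np.c_[xx,yy])
        ob.append((f,m))
    def cost(q):
        if not yaw: q=[q[0],q[1],0]
        t=0
        for f,m in ob:
            h=hullmask(proj(f,place(name,q,z))); t+=1-(h&m).sum()/max(1,(h|m).sum())
        return t/len(ob)
    n=3 if yaw else 2
    q0=np.array(q0[:n],float)
    best=None
    starts=[q0] if not yaw else [np.r_[q0[:2],q0[2]+d] for d in (0,.3,-.3)]
    for s in starts:
        sim=np.vstack([s]+[s+np.eye(n)[i]*([12,12,.2][i]) for i in range(n)])
        r=minimize(cost,s,method="Nelder-Mead",options=dict(initial_simplex=sim,xatol=.02,fatol=1e-4))
        if best is None or r.fun<best.fun: best=r
    return best
E
cat > m1.py <<'E'
from h import *
import pickle
F={n:grab_frame(n) for n in("scene","side")}
R={}
for n in M:
    for c in F:
        R[n,c]=[(d["conf"],d["centre"],d["pixels"]) for d in masks_of(c,n)]
        print(n,c,[(round(a,2),np.round(b).tolist(),int(p.sum())) for a,b,p in R[n,c]])
pickle.dump((F,R),open("r1.pkl","wb")); print(sense()["clock"])
E
python3 m1.py
```

```text
socket_mid scene [(0.93, [341.0, 118.0], 732)]
socket_mid side [(0.96, [376.0, 394.0], 901), (0.32, [248.0, 258.0], 776)]
socket_big scene [(0.65, [211.0, 292.0], 995)]
socket_big side [(0.67, [248.0, 256.0], 833)]
bolt scene [(0.85, [172.0, 341.0], 513), (0.31, [134.0, 402.0], 3300)]
bolt side [(0.7, [226.0, 224.0], 300), (0.53, [373.0, 390.0], 944)]
flange scene [(0.7, [253.0, 253.0], 937)]
flange side [(0.72, [284.0, 290.0], 760)]
tray scene [(0.75, [135.0, 405.0], 3291)]
tray side [(0.7, [194.0, 187.0], 2203), (0.28, [272.0, 417.0], 5903)]
bin_bolts scene [(0.6, [381.0, 272.0], 9529)]
bin_bolts side [(0.96, [272.0, 417.0], 5933)]
bin_flanges scene [(0.83, [254.0, 408.0], 7182)]
bin_flanges side [(0.69, [201.0, 310.0], 3403)]
bin_tees scene [(0.71, [309.0, 345.0], 8270)]
bin_tees side [(0.95, [230.0, 358.0], 4546)]
jar scene [(0.74, [291.0, 179.0], 1522)]
jar side [(0.67, [319.0, 337.0], 1634)]
1.15
```

```bash
cat > f1.py <<'E'
from h import *
import pickle
F,R=pickle.load(open("r1.pkl","rb"))
Y=dict(tray=None)
im={c:F[c]["pixels"][:,:,::-1].copy() for c in F}
P={}
for n in M:
    obs=[(F[c],R[n,c][0][2]) for c in F]
    q=np.mean([ray(F[c],*R[n,c][0][1][::-1],20)[:2] for c in F],0)
    yaw=n in("bolt","tray") or "bin" in n
    best=None
    for y0 in ([0] if not yaw else ([0,1,2,3,4,5] if n=="bolt" else [0,-.6,.6])):
        r=fit(n,obs,[q[0],q[1],y0],yaw=yaw)
        if best is None or r.fun<best.fun: best=r
    P[n]=list(best.x)+([] if yaw else [0])
    each=[fit(n,[o],P[n],yaw=yaw).x.round(2).tolist() for o in obs]
    print(n,best.x.round(2),round(best.fun,3),each)
    for c in F:
        h=cv2.convexHull(proj(F[c],place(n,P[n])).astype(np.float32))
        cv2.polylines(im[c],[np.round(h*16).astype(int)],True,(0,255,0),1,cv2.LINE_AA,4)
for c in F: cv2.imwrite(f"pics/fit_{c}.png",im[c])
pickle.dump(P,open("P.pkl","wb"))
E
python3 f1.py
```

```text
socket_mid [ 432.47 -352.32] 0.114 [[433.18, -352.18], [432.47, -352.32]]
socket_big [465.97  32.61] 0.067 [[466.18, 32.61], [465.95, 32.58]]
bolt [463.12 177.06   1.19] 0.092 [[462.36, 178.11, 1.11], [462.76, 176.1, 1.24]]
flange [461.42 -77.43] 0.074 [[461.42, -77.43], [461.42, -77.43]]
tray [ 4.7656e+02  3.6048e+02 -2.2000e-01] 0.298 [[477.12, 362.17, -0.23], [478.17, 361.8, -0.2]]
bin_bolts [ 6.5944e+02 -2.3450e+02 -4.0000e-02] 0.02 [[659.31, -234.38, -0.04], [660.82, -235.29, -0.05]]
bin_flanges [6.790e+02 9.775e+01 1.000e-02] 0.038 [[678.37, 98.01, 0.0], [679.45, 99.88, 0.03]]
bin_tees [ 6.6341e+02 -6.6950e+01  3.0000e-02] 0.026 [[663.42, -66.93, 0.03], [662.9, -67.32, 0.04]]
jar [ 444.65 -225.03] 0.077 [[444.65, -225.03], [447.13, -224.53]]
```

```bash
python3 - <<'E'
import cv2
a=cv2.imread("pics/fit_scene.png");b=cv2.imread("pics/fit_side.png")
cv2.imwrite("pics/fA.png",cv2.resize(a[70:460,80:480],None,fx=1.5,fy=1.5,interpolation=cv2.INTER_CUBIC))
cv2.imwrite("pics/fB.png",cv2.resize(b[150:410,120:480],None,fx=2.2,fy=2.2,interpolation=cv2.INTER_CUBIC))
E
```

```text
(no output)
```

View pics/fA.png

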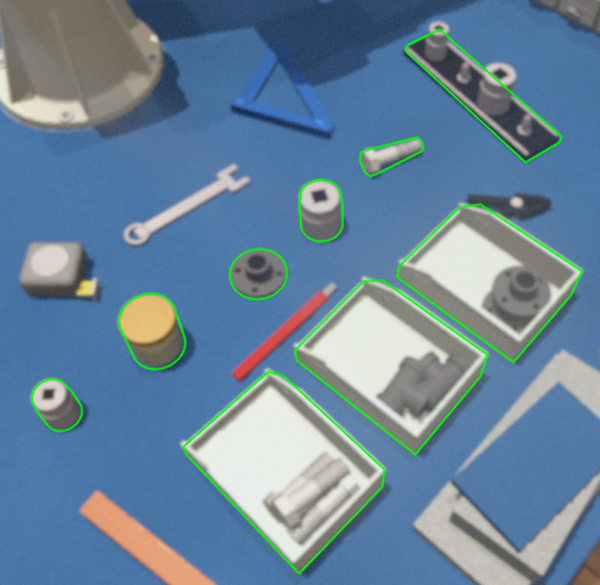

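View pics/fB.png

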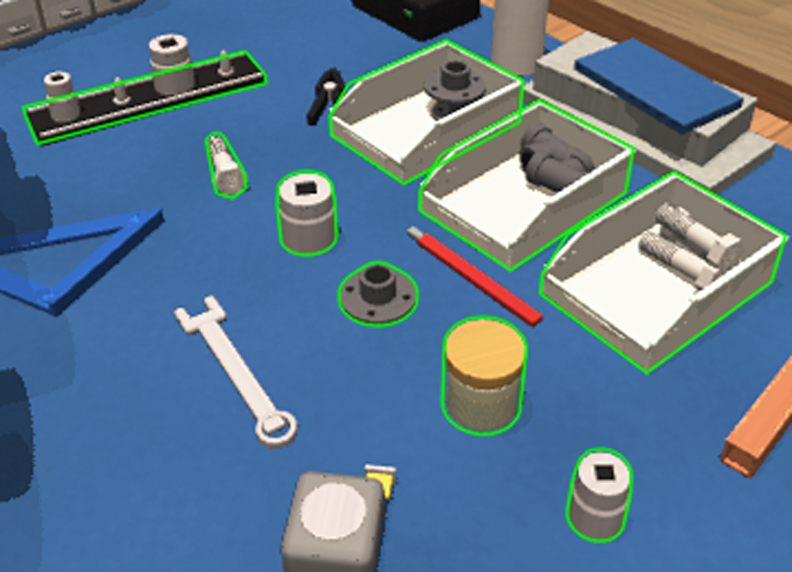

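```bash
cat > t.py <<'E'
from h import *
import pickle
F,R=pickle.load(open("r1.pkl","rb"))
P=pickle.load(open("P.pkl","rb"))
out=[]
obs=[]
for c in F:
    im=F[c]["pixels"]; roi=cv2.dilate(hullmask(proj(F[c],place("tray",P["tray"]))).astype(np.uint8),np.ones((13,13)))>0
    m=R["tray",c][0][2]
    d=(im.max(2)<75)&roi
    n,l,st,_=cv2.connectedComponentsWithStats(d.astype(np.uint8),connectivity=8)
    k=1+st[1:,4].argmax(); d=l==k
    obs.append((F[c],d)); 
    r=fit("tray",[(F[c],d)],P["tray"]); print(c,d.sum(),r.x,r.fun)
r=fit("tray",obs,P["tray"]); print(r.x,r.fun); q=r.x
P["tray"]=list(q); pickle.dump(P,open("P.pkl","wb"))
c_,s_=np.cos(q[2]),np.sin(q[2])
T=lambda x,z:[q[0]+c_*x,q[1]+s_*x,z]
for x in(-32,96): print("post",T(x,40))
for (f,d),c,roi in zip(obs,F,[(330,60,140),(110,130,150)]):
    x0,y0,w=roi; s=5
    v=cv2.resize(f["pixels"][y0:y0+115,x0:x0+w,::-1],None,fx=s,fy=s,interpolation=cv2.INTER_CUBIC)
    h=cv2.convexHull(proj(f,place("tray",q)).astype(np.float32))[:,0]
    cv2.polylines(v,[np.round((h-[x0,y0]+.5)*s).astype(int)],True,(0,255,0),1)
    for x,z in((-32,40),(96,40),(-96,60),(32,68)):
        p=(proj(f,np.array([T(x,z)]))[0]-[x0,y0]+.5)*s; cv2.drawMarker(v,tuple(np.round(p).astype(int).tolist()),(0,0,255),0,16,1)
    out.append(v)
for i,v in enumerate(out): cv2.imwrite(f"pics/tray{i}.png",v)
E
python3 t.py
```

```text
scene 356 [493.21885872 393.97091122  -0.62146376] 0.7326365475387728
side 838 [ 4.72479935e+02  3.54488316e+02 -2.09363605e-01] 0.22077922077922074
[ 4.75539462e+02  3.53982215e+02 -1.98222187e-01] 0.4853758785525593
post [np.float64(444.16607871503334), np.float64(360.28386771196074), 40]
post [np.float64(569.6596116233054), np.float64(335.07725750351693), 40]
```

View pics/tray0.png

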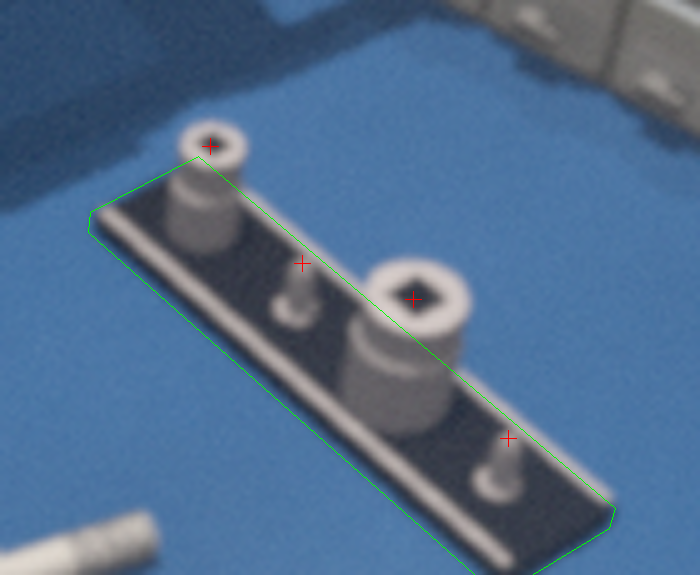

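View pics/tray1.png

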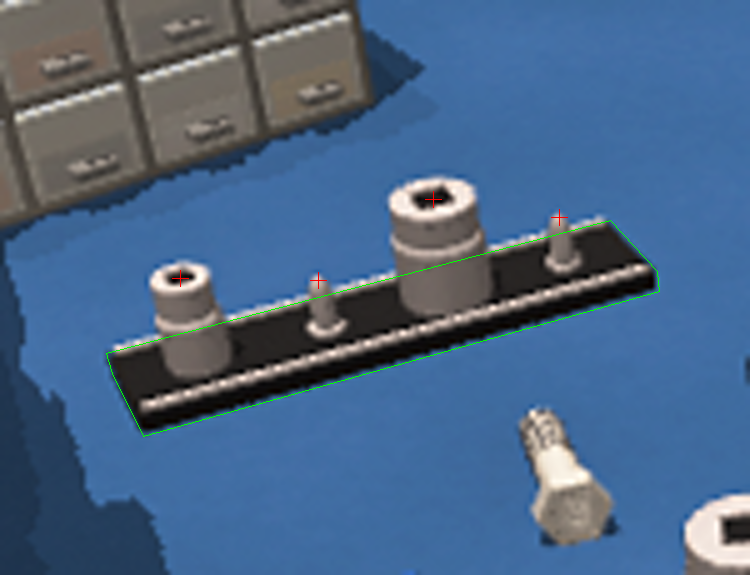

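```bash
cat > t2.py <<'E'
from h import *
import pickle
from scipy.optimize import least_squares
F,R=pickle.load(open("r1.pkl","rb")); P=pickle.load(open("P.pkl","rb"))
px={"scene":(330,60,{(-96,60):(212,145),(32,68):(415,294),(-32,40):(303,256),(96,40):(508,432)}),
"side":(110,130,{(-96,60):(182,278),(32,68):(433,198),(-32,40):(319,277),(96,40):(560,216)})}
def T(q,x,z): return np.array([[q[0]+np.cos(q[2])*x,q[1]+np.sin(q[2])*x,z]])
def res(q,cs=px):
    r=[]
    for c in cs:
        x0,y0,d=px[c]
        for (x,z),p in d.items(): r.append(proj(F[c],T(q,x,z))[0]-(np.array(p)/5-.5+[x0,y0]))
    return np.ravel(r)
for cs in (["scene"],["side"],["scene","side"]):
    s=least_squares(res,P["tray"],args=(cs,)); print(cs,s.x,s.fun.reshape(-1,2).round(1).tolist())
P["tray"]=list(s.x); pickle.dump(P,open("P.pkl","wb"))
for x in(-32,96): print(T(s.x,x,40))
E
python3 t2.py
```

```text
['scene'] [ 4.74083297e+02  3.56808463e+02 -1.95968170e-01] [[-0.1, -0.7], [-0.1, -0.1], [-0.1, 0.5], [0.2, 0.2]]
['side'] [ 4.76510227e+02  3.54805180e+02 -1.96456607e-01] [[-0.1, -0.2], [0.2, -0.0], [0.0, 0.3], [-0.1, -0.1]]
['scene', 'side'] [ 4.75421027e+02  3.55571003e+02 -1.96175185e-01] [[0.0, -0.1], [0.1, 0.5], [0.1, 1.1], [0.4, 0.8], [-0.6, -0.2], [-0.4, -0.0], [-0.5, 0.4], [-0.7, -0.1]]
[[444.03481025 361.80842069  40.        ]]
[[569.57967817 336.85874856  40.        ]]
```

```bash
cat > d.py <<'E'
import sys,numpy as np
from rig import sense
s=sense(); p=s["eef_pos"]; y=s["tcp_rot"][2]
a=[float(v) if v!="_" else None for v in sys.argv[1:]]
t=[p[i] if a[i] is None else a[i] for i in range(3)]
Y=y if len(a)<4 else a[3]
d=np.array(t)-p
sp=-np.degrees((Y-y+np.pi)%(2*np.pi)-np.pi)
print("clock",round(s["clock"],2),"pos",p.round(1),"rpy",s["tcp_rot"].round(3),"open",round(s["opening"]*85.4,1),"F",s["contact_force"].round(1),"q",s["qpos"].round(2))
print("at yaw",round(Y,3),"tx %.4f ty %.4f tz %.4f spin %.2f"%((d[0]*np.cos(Y)+d[1]*np.sin(Y))/1e3,(d[0]*np.sin(Y)-d[1]*np.cos(Y))/1e3,-d[2]/1e3,sp))
E
python3 -m inch '[{"gripper":0.075,"tx":0,"ty":0,"tz":0,"spin":-7.2},{"gripper":0.075,"tx":-0.026,"ty":-0.035,"tz":0,"spin":0},{"gripper":0.075,"tx":-0.026,"ty":-0.035,"tz":0,"spin":0},{"gripper":0.075,"tx":-0.026,"ty":-0.035,"tz":0,"spin":0},{"gripper":0.075,"tx":-0.026,"ty":-0.035,"tz":0,"spin":0},{"gripper":0.075,"tx":-0.026,"ty":-0.035,"tz":0,"spin":0},{"gripper":0.075,"tx":-0.026,"ty":-0.035,"tz":0,"spin":0},{"gripper":0.075,"tx":-0.026,"ty":-0.035,"tz":0,"spin":0}]' 40; python3 d.py 466 32.6 130 2.945
```

```text
clock: 1.95
eef_pos: [328.9, 315.6, 231.5]
tcp_rot: [3.141, 0.0, 2.946]
contact_force: [0.2, 0.2, 0.6]
opening: 0.877
clock 1.95 pos [328.9 315.6 231.5] rpy [3.141 0.    2.946] open 74.9 F [0.2 0.2 0.6] q [ 0.76  0.08  1.98 -0.    1.08 -0.61]
at yaw 2.945 tx -0.1897 ty -0.2508 tz 0.1015 spin 0.05
```

```bash
python3 -m inch '[{"gripper":0.075,"tx":-0.027,"ty":-0.036,"tz":0.01,"spin":0},{"gripper":0.075,"tx":-0.027,"ty":-0.036,"tz":0.015,"spin":0},{"gripper":0.075,"tx":-0.027,"ty":-0.036,"tz":0.015,"spin":0},{"gripper":0.075,"tx":-0.027,"ty":-0.036,"tz":0.015,"spin":0},{"gripper":0.075,"tx":-0.027,"ty":-0.036,"tz":0.015,"spin":0},{"gripper":0.075,"tx":-0.027,"ty":-0.036,"tz":0.015,"spin":0},{"gripper":0.075,"tx":-0.027,"ty":-0.034,"tz":0.015,"spin":0},{"gripper":0.075,"tx":0,"ty":0,"tz":0,"spin":0}]'; python3 d.py 466 32.6 12 2.945; python3 - <<'E'
from h import *
f=grab_frame("wrist"); cv2.imwrite("pics/w1.png",f["pixels"][:,:,::-1])
for z in (0,60): print(proj(f,np.array([[466,32.6,z]])))
for d in masks_of("wrist","socket_big"): print(d["conf"],d["centre"])
E
```

```text
clock: 2.75
eef_pos: [466.4, 31.3, 130.0]
tcp_rot: [-3.141, -0.0, 2.941]
contact_force: [-0.1, 0.2, 0.2]
opening: 0.883
clock 2.75 pos [466.4  31.3 130. ] rpy [-3.141 -0.     2.941] open 75.4 F [-0.1  0.2  0.2] q [ 0.06  0.24  2.05 -0.    0.84 -1.31]
at yaw 2.945 tx 0.0006 ty 0.0012 tz 0.1180 spin -0.21
[[327.52635716 228.87119526]]
[[328.0747275  258.17697915]]
0.72 [244.1, 322.4]
```

View pics/w1.png

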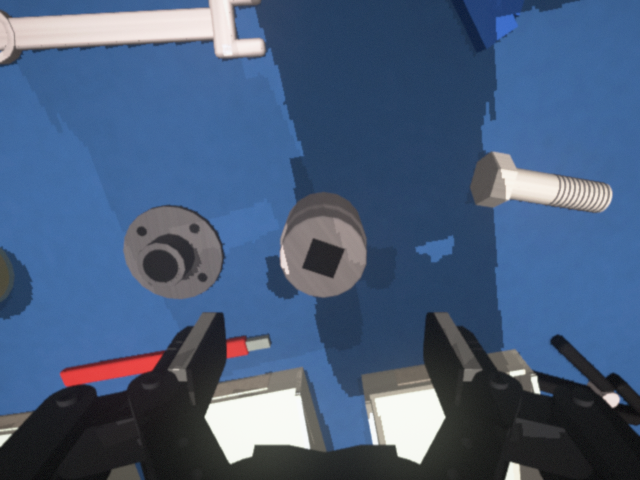

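```bash
python3 -m inch '[{"gripper":0.075,"tx":0.001,"ty":0,"tz":0.025,"spin":0},{"gripper":0.075,"tx":0,"ty":0,"tz":0.025,"spin":0},{"gripper":0.075,"tx":0,"ty":0,"tz":0.025,"spin":0},{"gripper":0.075,"tx":0,"ty":0,"tz":0.025,"spin":0},{"gripper":0.075,"tx":0,"ty":0,"tz":0.018,"spin":0},{"gripper":0.04,"tx":0,"ty":0,"tz":0,"spin":0},{"gripper":0.04,"tx":0,"ty":0,"tz":0,"spin":0},{"gripper":0.04,"tx":0,"ty":0,"tz":0,"spin":0}]' 50; python3 d.py _ _ 110 2.945
```

```text
clock: 3.65
eef_pos: [464.6, 35.9, 14.3]
tcp_rot: [3.141, 0.001, 2.946]
contact_force: [-0.2, -0.5, -2.7]
opening: 0.611
clock 3.65 pos [464.6  35.9  14.3] rpy [3.141e+00 1.000e-03 2.946e+00] open 52.1 F [-0.2 -0.5 -2.7] q [ 0.07  0.45  2.12  0.    0.57 -1.3 ]
at yaw 2.945 tx 0.0000 ty 0.0000 tz -0.0957 spin 0.07
```

```bash
python3 -m inch '[{"gripper":0.04,"tx":0,"ty":0,"tz":-0.01,"spin":0},{"gripper":0.04,"tx":0,"ty":0,"tz":-0.02,"spin":0},{"gripper":0.04,"tx":0,"ty":0,"tz":-0.025,"spin":0},{"gripper":0.04,"tx":0,"ty":0,"tz":-0.025,"spin":0},{"gripper":0.04,"tx":0,"ty":0,"tz":-0.015,"spin":0},{"gripper":0.04,"tx":0,"ty":0,"tz":-0.005,"spin":0},{"gripper":0.04,"tx":0,"ty":0,"tz":0,"spin":0},{"gripper":0.04,"tx":0,"ty":0,"tz":0,"spin":0}]' ; python3 d.py 569.6 336.9 115 2.945
```

```text
clock: 4.45
eef_pos: [463.7, 35.3, 113.0]
tcp_rot: [-3.142, -0.0, 2.945]
contact_force: [-0.1, 0.5, -3.2]
opening: 0.6
clock 4.45 pos [463.7  35.3 113. ] rpy [-3.142 -0.     2.945] open 51.2 F [-0.1  0.5 -3.2] q [ 0.07  0.27  2.07  0.    0.8  -1.3 ]
at yaw 2.945 tx -0.0450 ty 0.3165 tz -0.0020 spin 0.03
```

```bash
python3 -m inch '[{"gripper":0.04,"tx":-0.005,"ty":0.025,"tz":0,"spin":0},{"gripper":0.04,"tx":-0.005,"ty":0.035,"tz":0,"spin":0},{"gripper":0.04,"tx":-0.005,"ty":0.04,"tz":0,"spin":0},{"gripper":0.04,"tx":-0.005,"ty":0.045,"tz":0,"spin":0},{"gripper":0.04,"tx":-0.005,"ty":0.045,"tz":0,"spin":0},{"gripper":0.04,"tx":-0.005,"ty":0.04,"tz":0,"spin":0},{"gripper":0.04,"tx":-0.005,"ty":0.035,"tz":0,"spin":0},{"gripper":0.04,"tx":-0.005,"ty":0.025,"tz":0,"spin":0}]' ; python3 -m inch '[{"gripper":0.04,"tx":-0.005,"ty":0.016,"tz":0,"spin":0},{"gripper":0.04,"tx":0,"ty":0.01,"tz":0,"spin":0},{"gripper":0.04,"tx":0,"ty":0,"tz":0,"spin":0},{"gripper":0.04,"tx":0,"ty":0,"tz":0,"spin":0},{"gripper":0.04,"tx":0,"ty":0,"tz":0,"spin":0},{"gripper":0.04,"tx":0,"ty":0,"tz":0,"spin":0},{"gripper":0.04,"tx":0,"ty":0,"tz":0,"spin":0},{"gripper":0.04,"tx":0,"ty":0,"tz":0,"spin":0}]'; python3 d.py 569.6 336.9 26 2.945
cat > look.py <<'E'
import sys; from h import *
c,n=sys.argv[1:3]; f=grab_frame(c); v=f["pixels"][:,:,::-1]
if len(sys.argv)>3:
    x0,y0,x1,y1=map(int,sys.argv[3:7]); v=v[y0:y1,x0:x1]; s=min(800/v.shape[1],600/v.shape[0]); v=cv2.resize(v,None,fx=s,fy=s,interpolation=cv2.INTER_CUBIC)
cv2.imwrite(f"pics/{n}.png",v)
E
python3 look.py scene s2 280 40 480 190;python3 look.py side e2 100 60 320 225;
```

```text
clock: 5.25
eef_pos: [559.5, 314.0, 111.6]
tcp_rot: [-3.141, -0.002, 2.947]
contact_force: [1.3, -1.0, -3.4]
opening: 0.604
clock: 6.05
eef_pos: [569.9, 336.1, 113.4]
tcp_rot: [3.142, 0.0, 2.945]
contact_force: [0.8, -0.4, -3.9]
opening: 0.604
clock 6.05 pos [569.9 336.1 113.4] rpy [3.142 0.    2.945] open 51.6 F [ 0.8 -0.4 -3.9] q [ 0.53  0.53  1.64 -0.    0.97 -0.84]
at yaw 2.945 tx 0.0004 ty 0.0007 tz 0.0874 spin 0.00
```

View pics/s2.png

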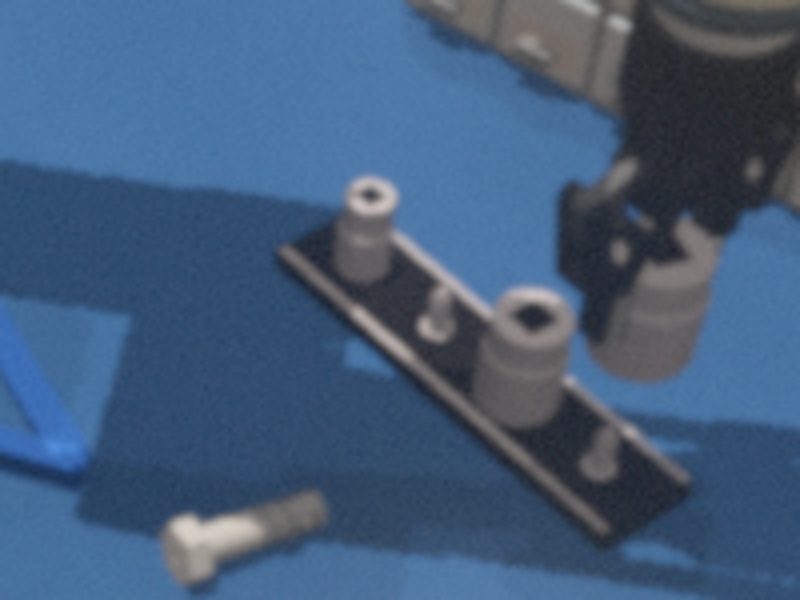

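View pics/e2.png

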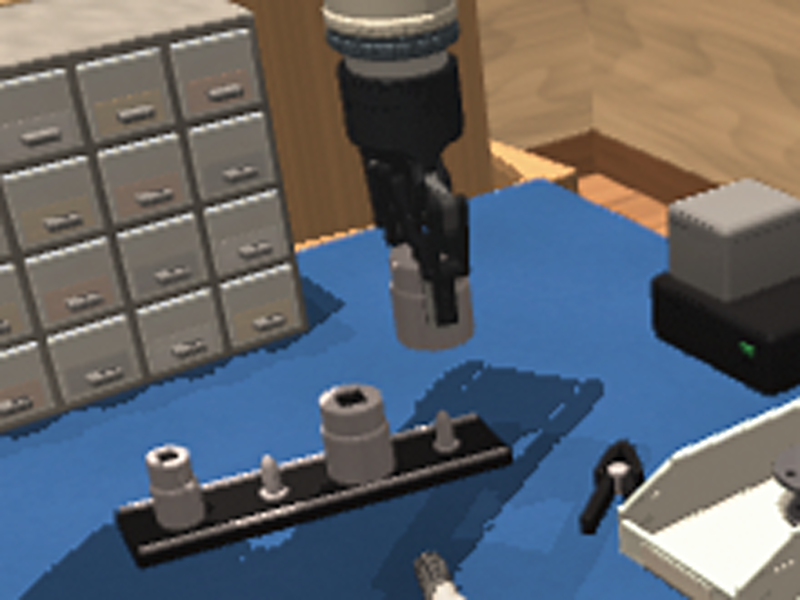

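```bash
python3 -m inch '[{"gripper":0.04,"tx":0,"ty":0.001,"tz":0.015,"spin":0},{"gripper":0.04,"tx":0,"ty":0,"tz":0.02,"spin":0},{"gripper":0.04,"tx":0,"ty":0,"tz":0.02,"spin":0},{"gripper":0.04,"tx":0,"ty":0,"tz":0.015,"spin":0},{"gripper":0.04,"tx":0,"ty":0,"tz":0.01,"spin":0},{"gripper":0.04,"tx":0,"ty":0,"tz":0.006,"spin":0},{"gripper":0.04,"tx":0,"ty":0,"tz":0,"spin":0},{"gripper":0.04,"tx":0,"ty":0,"tz":0,"spin":0}]' ; python3 d.py 569.6 336.9 26 2.945
python3 look.py scene s3 280 40 480 190;python3 look.py side e3 100 60 320 225
```

```text
clock: 6.95
eef_pos: [570.5, 337.7, 27.7]
tcp_rot: [3.141, 0.001, 2.945]
contact_force: [-0.3, -0.8, -3.4]
opening: 0.602
clock 6.95 pos [570.5 337.7  27.7] rpy [3.141e+00 1.000e-03 2.945e+00] open 51.4 F [-0.3 -0.8 -3.4] q [ 0.53  0.64  1.68 -0.    0.82 -0.84]
at yaw 2.945 tx 0.0007 ty -0.0009 tz 0.0017 spin 0.03
```

View pics/s3.png

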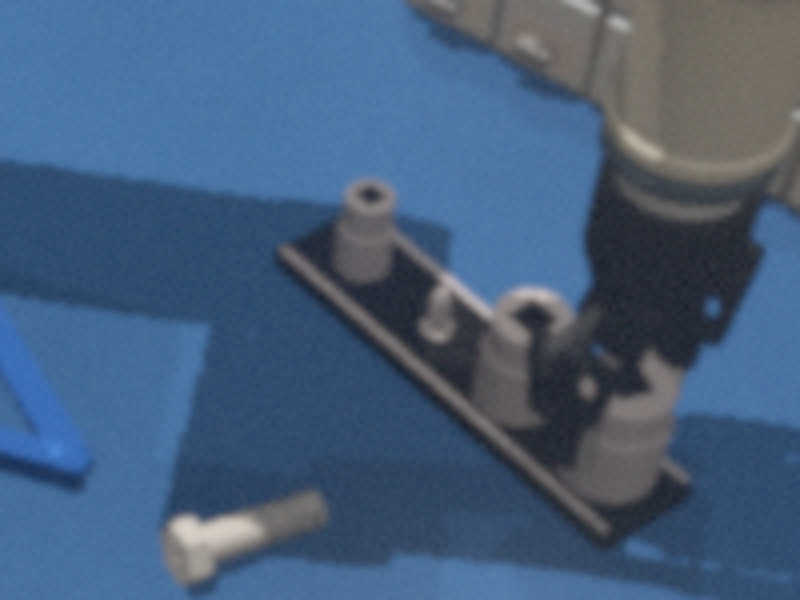

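View pics/e3.png

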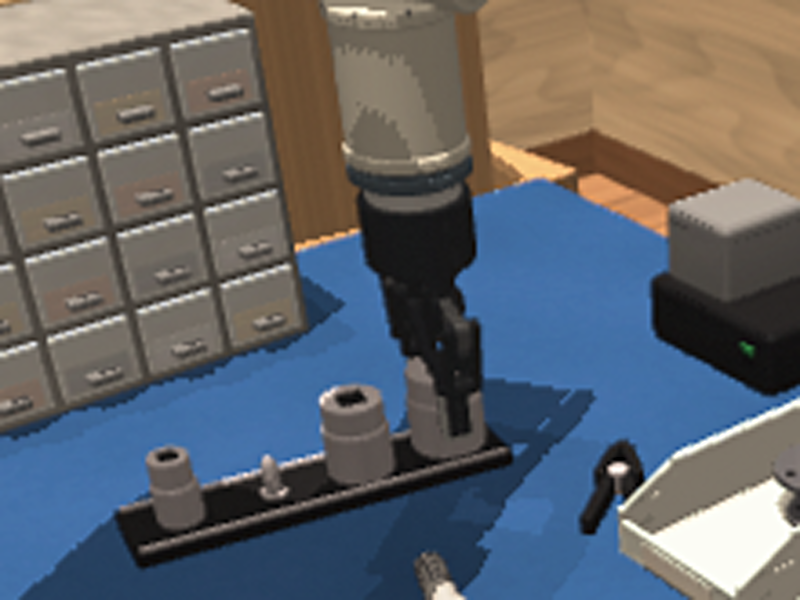

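```bash
python3 -m inch '[{"gripper":0.04,"tx":0,"ty":0,"tz":0.0015,"spin":0},{"gripper":0.075,"tx":0,"ty":0,"tz":0,"spin":0},{"gripper":0.075,"tx":0,"ty":0,"tz":0,"spin":0},{"gripper":0.075,"tx":0,"ty":0,"tz":0,"spin":0},{"gripper":0.075,"tx":0,"ty":0,"tz":-0.02,"spin":0},{"gripper":0.075,"tx":0,"ty":0,"tz":-0.03,"spin":0},{"gripper":0.075,"tx":0,"ty":0,"tz":-0.03,"spin":0},{"gripper":0.075,"tx":0,"ty":0,"tz":-0.03,"spin":0}]' ; python3 -m inch '[{"gripper":0.05,"tx":0,"ty":-0.01,"tz":0,"spin":-8.5},{"gripper":0.05,"tx":0,"ty":0,"tz":0,"spin":-8.5},{"gripper":0.05,"tx":0,"ty":0,"tz":0,"spin":-8.5},{"gripper":0.05,"tx":0,"ty":0,"tz":0,"spin":-8.5},{"gripper":0.05,"tx":0,"ty":0,"tz":0,"spin":-8.5},{"gripper":0.05,"tx":0,"ty":0,"tz":0,"spin":-8.5},{"gripper":0.05,"tx":0,"ty":0,"tz":0,"spin":-8.5},{"gripper":0.05,"tx":0,"ty":0,"tz":0,"spin":-8.5}]'; python3 d.py 463 177 120 4.33
python3 look.py scene s4 280 40 480 190;python3 look.py side e4 100 60 320 225
```

```text
clock: 7.85
eef_pos: [570.0, 337.4, 137.1]
tcp_rot: [3.141, 0.0, 2.945]
contact_force: [0.2, 0.2, 0.6]
opening: 0.881
clock: 8.65
eef_pos: [568.2, 327.7, 136.1]
tcp_rot: [-3.141, 0.0, -2.145]
contact_force: [-0.5, -0.5, 0.7]
opening: 0.585
clock 8.65 pos [568.2 327.7 136.1] rpy [-3.141  0.    -2.145] open 50.0 F [-0.5 -0.5  0.7] q [ 0.52  0.5   1.64 -0.    1.   -2.05]
at yaw 4.33 tx 0.1791 ty 0.0413 tz 0.0161 spin -10.98
```

View pics/s4.png

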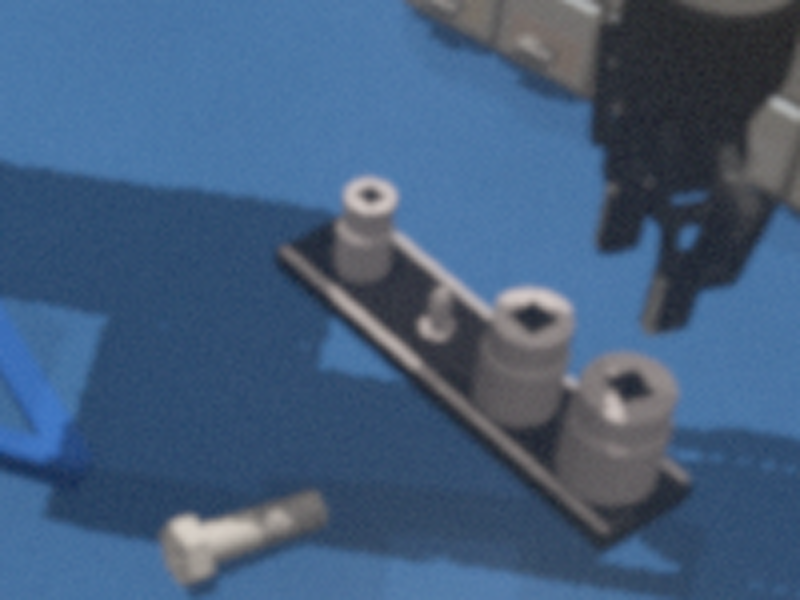

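View pics/e4.png

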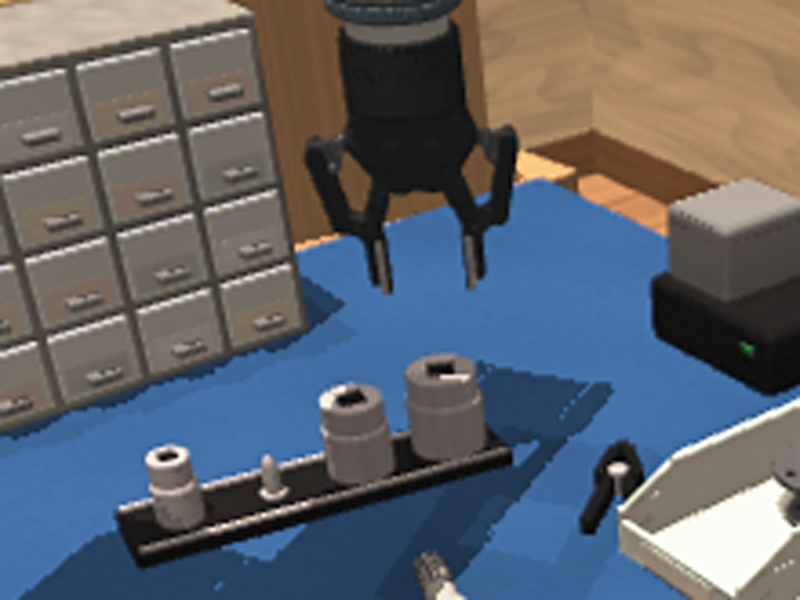

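```bash
python3 -m inch '[{"gripper":0.05,"tx":0,"ty":0,"tz":0,"spin":-5.5},{"gripper":0.05,"tx":0,"ty":0,"tz":0,"spin":-5.5},{"gripper":0.05,"tx":0.035,"ty":0.008,"tz":0.003,"spin":0},{"gripper":0.05,"tx":0.04,"ty":0.009,"tz":0.003,"spin":0},{"gripper":0.05,"tx":0.04,"ty":0.009,"tz":0.003,"spin":0},{"gripper":0.05,"tx":0.04,"ty":0.009,"tz":0.003,"spin":0},{"gripper":0.05,"tx":0.024,"ty":0.006,"tz":0.003,"spin":0},{"gripper":0.05,"tx":0,"ty":0,"tz":0,"spin":0}]'; python3 d.py 463 177 4 4.33
python3 - <<'E'
from h import *
f=grab_frame("wrist"); v=f["pixels"][:,:,::-1].copy()
ds=masks_of("wrist","bolt"); print([(d["conf"],d["centre"]) for d in ds],sense()["tcp_rot"],sense()["eef_pos"])
best=None
for y in (1.0,1.3,1.19):
    r=fit("bolt",[(f,ds[0]["pixels"])],[463,177,y]);
    if best is None or r.fun<best.fun:best=r
print(best.x,best.fun)
for q,c in((best.x,(0,255,0)),((463.1,177.1,1.19),(0,0,255))):
    h=cv2.convexHull(proj(f,place("bolt",q)).astype(np.float32)); cv2.polylines(v,[np.round(h).astype(int)],True,c,1)
cv2.imwrite("pics/w5.png",v)
E
```

```text
clock: 9.55
eef_pos: [459.7, 175.1, 120.4]
tcp_rot: [3.14, -0.002, -1.965]
contact_force: [0.6, -0.3, 0.7]
opening: 0.588
clock 9.55 pos [459.7 175.1 120.4] rpy [ 3.140e+00 -2.000e-03 -1.965e+00] open 50.2 F [ 0.6 -0.3  0.7] q [ 0.36  0.29  2.01 -0.    0.84 -2.39]
at yaw 4.33 tx -0.0030 ty -0.0023 tz 0.1164 spin -0.68
[(0.89, [229.2, 322.8])] [-3.14063129e+00  1.04649043e-03 -1.96295896e+00] [462.95190811 177.53436082 121.3172338 ]
[462.82649806 175.29732014   1.20181854] 0.06254416961130738
```

View pics/w5.png

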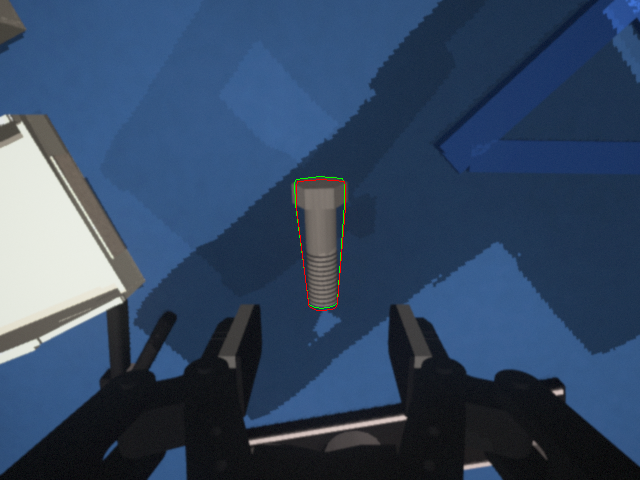

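```bash
python3 -m inch '[{"gripper":0.05,"tx":0,"ty":0,"tz":0.025,"spin":0},{"gripper":0.05,"tx":0,"ty":0,"tz":0.025,"spin":0},{"gripper":0.05,"tx":0,"ty":0,"tz":0.025,"spin":0},{"gripper":0.05,"tx":0,"ty":0,"tz":0.025,"spin":0},{"gripper":0.05,"tx":0,"ty":0,"tz":0.012,"spin":0},{"gripper":0.05,"tx":0,"ty":0,"tz":0.005,"spin":0},{"gripper":0.01,"tx":0,"ty":0,"tz":0,"spin":0},{"gripper":0.01,"tx":0,"ty":0,"tz":0,"spin":0}]' 50;python3 -m inch '[{"gripper":0.01,"tx":0,"ty":0,"tz":0,"spin":0},{"gripper":0.01,"tx":0,"ty":0,"tz":0,"spin":0},{"gripper":0.01,"tx":0,"ty":0,"tz":-0.01,"spin":0},{"gripper":0.01,"tx":0,"ty":0,"tz":-0.02,"spin":0},{"gripper":0.01,"tx":0,"ty":0,"tz":-0.025,"spin":0},{"gripper":0.01,"tx":0,"ty":0,"tz":-0.025,"spin":0},{"gripper":0.01,"tx":0,"ty":0,"tz":-0.025,"spin":0},{"gripper":0.01,"tx":0,"ty":0,"tz":-0.015,"spin":0}]';  python3 d.py 621 -233 120 4.672
python3 look.py wrist w6
```

```text
clock: 10.45
eef_pos: [463.2, 177.9, 4.6]
tcp_rot: [-3.141, 0.001, -1.959]
contact_force: [0.2, 0.1, -0.5]
opening: 0.255
clock: 11.25
eef_pos: [462.7, 177.5, 126.2]
tcp_rot: [-3.14, 0.001, -1.959]
contact_force: [-0.4, 0.1, -1.8]
opening: 0.21
clock 11.25 pos [462.7 177.5 126.2] rpy [-3.140e+00  1.000e-03 -1.959e+00] open 17.9 F [-0.4  0.1 -1.8] q [ 0.36  0.29  2.   -0.    0.85 -2.39]
at yaw 4.672 tx 0.4038 ty -0.1748 tz 0.0062 spin -19.93
```

View pics/w6.png

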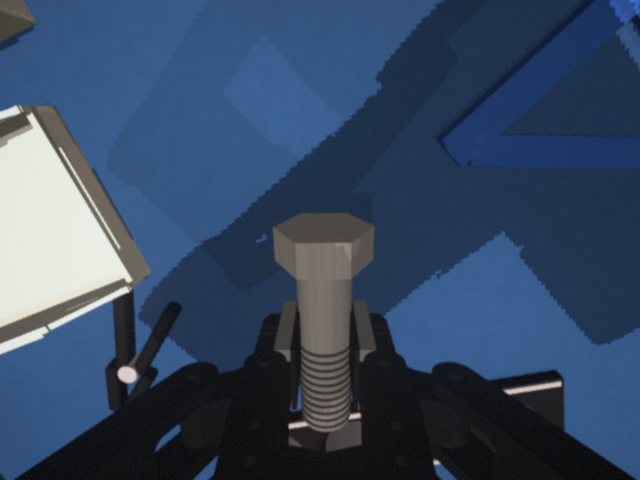

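```bash
python3 -m inch '[{"gripper":0.01,"tx":0,"ty":0,"tz":0,"spin":8.5},{"gripper":0.01,"tx":0,"ty":0,"tz":0,"spin":8.5},{"gripper":0.01,"tx":0,"ty":0,"tz":0,"spin":8.5},{"gripper":0.01,"tx":0,"ty":0,"tz":0,"spin":8.5},{"gripper":0.01,"tx":0,"ty":0,"tz":0,"spin":8.5},{"gripper":0.01,"tx":0,"ty":0,"tz":0,"spin":8.5},{"gripper":0.01,"tx":0,"ty":0,"tz":0,"spin":8.5},{"gripper":0.01,"tx":0,"ty":0,"tz":0,"spin":8.5}]';python3 -m inch '[{"gripper":0.01,"tx":0,"ty":0,"tz":0,"spin":8.5},{"gripper":0.01,"tx":0,"ty":0,"tz":0,"spin":8.5},{"gripper":0.01,"tx":0,"ty":0,"tz":0,"spin":8.5},{"gripper":0.01,"tx":0,"ty":0,"tz":0,"spin":8.5},{"gripper":0.01,"tx":0,"ty":0,"tz":0,"spin":8.5},{"gripper":0.01,"tx":0,"ty":0,"tz":0,"spin":8.5},{"gripper":0.01,"tx":0,"ty":0,"tz":0,"spin":8.5},{"gripper":0.01,"tx":0,"ty":0,"tz":0,"spin":8.5}]'; python3 d.py 621 -233 126 1.53
```

```text
clock: 12.1
eef_pos: [461.8, 177.2, 123.6]
tcp_rot: [-3.141, -0.001, 3.131]
contact_force: [0.2, 0.0, -1.9]
opening: 0.213
clock: 12.9
eef_pos: [461.8, 177.2, 123.6]
tcp_rot: [-3.141, 0.0, 1.944]
contact_force: [-0.3, -0.1, -2.3]
opening: 0.219
clock 12.9 pos [461.8 177.2 123.6] rpy [-3.141  0.     1.944] open 18.7 F [-0.3 -0.1 -2.3] q [ 0.36  0.29  2.   -0.    0.85 -0.01]
at yaw 1.53 tx -0.4034 ty 0.1758 tz -0.0024 spin 23.74
```

```bash
python3 -m inch '[{"gripper":0.01,"tx":0,"ty":0,"tz":0,"spin":7.9},{"gripper":0.01,"tx":0,"ty":0,"tz":0,"spin":7.9},{"gripper":0.01,"tx":0,"ty":0,"tz":0,"spin":7.9},{"gripper":0.01,"tx":-0.025,"ty":0.01,"tz":0,"spin":0},{"gripper":0.01,"tx":-0.035,"ty":0.015,"tz":0,"spin":0},{"gripper":0.01,"tx":-0.04,"ty":0.0175,"tz":0,"spin":0},{"gripper":0.01,"tx":-0.04,"ty":0.0175,"tz":0,"spin":0},{"gripper":0.01,"tx":-0.04,"ty":0.0175,"tz":0,"spin":0}]';python3 -m inch '[{"gripper":0.01,"tx":-0.04,"ty":0.0175,"tz":0,"spin":0},{"gripper":0.01,"tx":-0.04,"ty":0.0175,"tz":0,"spin":0},{"gripper":0.01,"tx":-0.04,"ty":0.0175,"tz":0,"spin":0},{"gripper":0.01,"tx":-0.04,"ty":0.0175,"tz":0,"spin":0},{"gripper":0.01,"tx":-0.035,"ty":0.015,"tz":0,"spin":0},{"gripper":0.01,"tx":-0.028,"ty":0.013,"tz":0,"spin":0},{"gripper":0.01,"tx":0,"ty":0,"tz":0,"spin":0},{"gripper":0.01,"tx":0,"ty":0,"tz":0,"spin":0}]'; python3 d.py 621 -233 11 1.53;python3 look.py scene s7 180 200 420 460;python3 look.py wrist w7;python3 d.py 621 -233 11 1.53
```

```text
clock: 13.7
eef_pos: [533.6, -6.7, 123.7]
tcp_rot: [-3.141, 0.0, 1.537]
contact_force: [1.7, 0.4, -2.3]
opening: 0.209
clock: 14.5
eef_pos: [623.3, -231.4, 123.1]
tcp_rot: [-3.14, -0.001, 1.536]
contact_force: [-0.2, 0.8, -2.8]
opening: 0.211
clock 14.5 pos [ 623.3 -231.4  123.1] rpy [-3.140e+00 -1.000e-03  1.536e+00] open 18.0 F [-0.2  0.8 -2.8] q [-0.36  0.52  1.63  0.    0.99 -0.32]
at yaw 1.53 tx -0.0017 ty -0.0022 tz 0.1121 spin 0.32
clock 14.6 pos [ 623.2 -230.1  123.3] rpy [-3.140e+00 -1.000e-03  1.537e+00] open 17.9 F [-1.  -0.5 -1.9] q [-0.36  0.52  1.63  0.    0.99 -0.32]
at yaw 1.53 tx -0.0029 ty -0.0021 tz 0.1123 spin 0.42
```

View pics/s7.png

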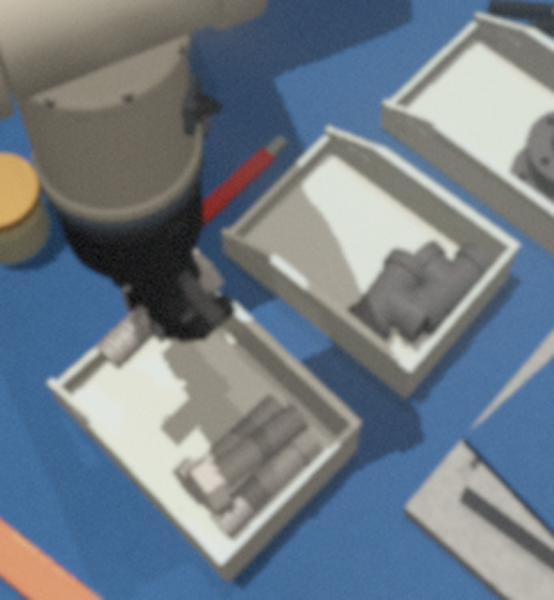

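View pics/w7.png

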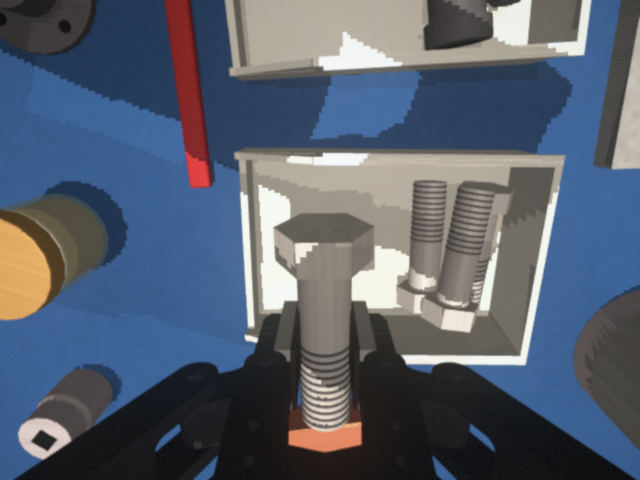

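```bash
python3 -m inch '[{"gripper":0.01,"tx":-0.003,"ty":-0.002,"tz":0.02,"spin":0},{"gripper":0.01,"tx":0,"ty":0,"tz":0.025,"spin":0},{"gripper":0.01,"tx":0,"ty":0,"tz":0.025,"spin":0},{"gripper":0.01,"tx":0,"ty":0,"tz":0.02,"spin":0},{"gripper":0.01,"tx":0,"ty":0,"tz":0.014,"spin":0},{"gripper":0.01,"tx":0,"ty":0,"tz":0.008,"spin":0},{"gripper":0.01,"tx":0,"ty":0,"tz":0,"spin":0},{"gripper":0.01,"tx":0,"ty":0,"tz":0,"spin":0}]';  python3 d.py 621 -233 10 1.53
```

```text
clock: 15.4
eef_pos: [622.6, -234.1, 12.5]
tcp_rot: [3.141, 0.0, 1.537]
contact_force: [0.6, 0.3, -1.9]
opening: 0.213
clock 15.4 pos [ 622.6 -234.1   12.5] rpy [3.141 0.    1.537] open 18.2 F [ 0.6  0.3 -1.9] q [-0.36  0.66  1.68  0.    0.8  -0.33]
at yaw 1.53 tx 0.0010 ty -0.0016 tz 0.0025 spin 0.42
```

```bash
python3 -m inch '[{"gripper":0.01,"tx":0,"ty":0,"tz":0.003,"spin":0},{"gripper":0.01,"tx":0,"ty":0,"tz":0,"spin":0},{"gripper":0.042,"tx":0,"ty":0,"tz":0,"spin":0},{"gripper":0.042,"tx":0,"ty":0,"tz":0,"spin":0},{"gripper":0.042,"tx":0,"ty":0,"tz":0,"spin":0},{"gripper":0.042,"tx":0,"ty":0,"tz":-0.02,"spin":0},{"gripper":0.042,"tx":0,"ty":0,"tz":-0.04,"spin":0},{"gripper":0.042,"tx":0,"ty":0,"tz":-0.05,"spin":0}]';  python3 look.py wrist w8; python3 d.py 432.5 -352.2 120 2.945
```

```text
clock: 16.2
eef_pos: [620.7, -233.6, 118.2]
tcp_rot: [-3.138, -0.001, 1.537]
contact_force: [1.1, -1.3, 0.3]
opening: 0.494
clock 16.25 pos [ 625.6 -235.5  128.4] rpy [3.133e+00 3.000e-03 1.537e+00] open 42.0 F [ 4.1 -1.2  6.5] q [-0.36  0.52  1.62  0.    0.99 -0.33]
at yaw 2.945 tx 0.1666 ty -0.1521 tz 0.0084 spin -80.68
```

View pics/w8.png

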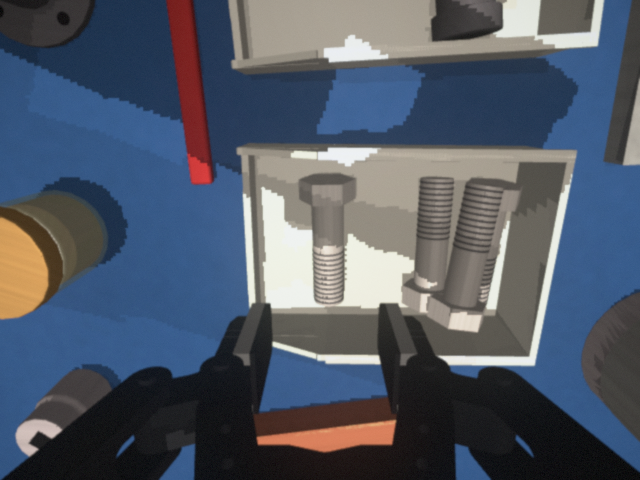

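```bash
python3 -m inch '[{"gripper":0.06,"tx":0,"ty":0,"tz":0,"spin":-8.5},{"gripper":0.06,"tx":0,"ty":0,"tz":0,"spin":-8.5},{"gripper":0.06,"tx":0,"ty":0,"tz":0,"spin":-8.5},{"gripper":0.06,"tx":0,"ty":0,"tz":0,"spin":-8.5},{"gripper":0.06,"tx":0,"ty":0,"tz":0,"spin":-8.5},{"gripper":0.06,"tx":0,"ty":0,"tz":0,"spin":-8.5},{"gripper":0.06,"tx":0,"ty":0,"tz":0,"spin":-8.5},{"gripper":0.06,"tx":0,"ty":0,"tz":0,"spin":-8.5}]'; python3 -m inch '[{"gripper":0.06,"tx":0,"ty":0,"tz":0,"spin":-6.4},{"gripper":0.06,"tx":0,"ty":0,"tz":0,"spin":-6.3},{"gripper":0.06,"tx":0.02,"ty":-0.018,"tz":0,"spin":0},{"gripper":0.06,"tx":0.03,"ty":-0.027,"tz":0,"spin":0},{"gripper":0.06,"tx":0.03,"ty":-0.027,"tz":0,"spin":0},{"gripper":0.06,"tx":0.03,"ty":-0.027,"tz":0,"spin":0},{"gripper":0.06,"tx":0.03,"ty":-0.027,"tz":0,"spin":0},{"gripper":0.06,"tx":0.023,"ty":-0.022,"tz":0,"spin":0}]';  python3 d.py 432.5 -352.2 120 2.945; python3 look.py wrist w9;python3 d.py 432.5 -352.2 9 2.945
python3 - <<'E'
from h import *
f=grab_frame("wrist"); print(proj(f,np.array([[432.5,-352.2,52]])), proj(f,np.array([[442.5,-352.2,52]])))
E
```

```text
clock: 17.05
eef_pos: [622.2, -234.2, 118.9]
tcp_rot: [3.142, 0.0, 2.73]
contact_force: [-0.2, 0.0, 0.0]
opening: 0.706
clock: 17.85
eef_pos: [431.5, -348.4, 119.0]
tcp_rot: [-3.141, 0.0, 2.945]
contact_force: [-0.4, 0.3, 0.4]
opening: 0.701
clock 17.85 pos [ 431.5 -348.4  119. ] rpy [-3.141  0.     2.945] open 59.9 F [-0.4  0.3  0.4] q [-0.68  0.38  1.88 -0.    0.88 -2.06]
at yaw 2.945 tx -0.0017 ty -0.0036 tz -0.0010 spin 0.01
clock 17.9 pos [ 428.3 -349.8  118.8] rpy [-3.141e+00 -2.000e-03  2.945e+00] open 60.1 F [-4.3 -1.8 -0.7] q [-0.69  0.38  1.88 -0.    0.88 -2.06]
at yaw 2.945 tx -0.0045 ty -0.0015 tz 0.1098 spin -0.02
[[323.18827697 269.06324257]] [[326.65432121 285.10128928]]
```

View pics/w9.png

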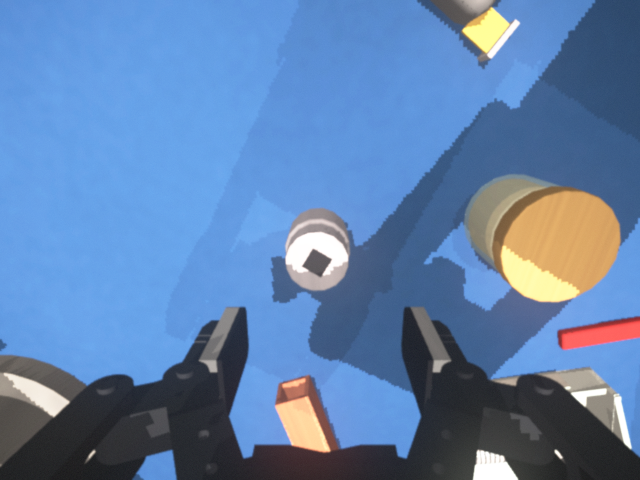

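```bash
python3 - <<'E'
from h import *
f=grab_frame("wrist"); print(proj(f,np.array([[432.5,-352.2,52]])))
im=f["pixels"]; d=(im.max(2)<60).astype(np.uint8)
n,l,s,c=cv2.connectedComponentsWithStats(d)
print([(s[i].tolist(),c[i].round(1).tolist()) for i in range(1,n) if abs(c[i][0]-320)<30 and abs(c[i][1]-260)<30 and s[i][4]>100])
E
python3 d.py 432.5 -352.2 9 2.945
```

```text
[[320.97872493 265.66747045]]
[]
clock 18.0 pos [ 432.2 -348.5  119.1] rpy [-3.141  0.     2.943] open 59.9 F [0.3 0.4 0.6] q [-0.68  0.38  1.88  0.    0.88 -2.05]
at yaw 2.945 tx -0.0010 ty -0.0036 tz 0.1101 spin -0.14
```

```bash
python3 -m inch '[{"gripper":0.06,"tx":0.001,"ty":-0.005,"tz":0.025,"spin":0},{"gripper":0.06,"tx":0,"ty":0,"tz":0.025,"spin":0},{"gripper":0.06,"tx":0,"ty":0,"tz":0.025,"spin":0},{"gripper":0.06,"tx":0,"ty":0,"tz":0.022,"spin":0},{"gripper":0.06,"tx":0,"ty":0,"tz":0.013,"spin":0},{"gripper":0.025,"tx":0,"ty":0,"tz":0,"spin":0},{"gripper":0.025,"tx":0,"ty":0,"tz":0,"spin":0},{"gripper":0.025,"tx":0,"ty":0,"tz":0,"spin":0}]' 50; python3 d.py _ _ 119 2.945; python3 -m inch '[{"gripper":0.025,"tx":0,"ty":0,"tz":0,"spin":0},{"gripper":0.025,"tx":0,"ty":0,"tz":-0.01,"spin":0},{"gripper":0.025,"tx":0,"ty":0,"tz":-0.02,"spin":0},{"gripper":0.025,"tx":0,"ty":0,"tz":-0.03,"spin":0},{"gripper":0.025,"tx":0,"ty":0,"tz":-0.03,"spin":0},{"gripper":0.025,"tx":0,"ty":0,"tz":-0.025,"spin":0},{"gripper":0.025,"tx":0,"ty":0,"tz":-0.01,"spin":0},{"gripper":0.025,"tx":0,"ty":0,"tz":0,"spin":0}]'; python3 d.py 444 361.8 140 2.945; python3 look.py wrist w10
```

```text
clock: 18.8
eef_pos: [432.1, -352.5, 9.7]
tcp_rot: [-3.141, 0.001, 2.946]
contact_force: [0.5, 0.1, -1.6]
opening: 0.455
clock 18.8 pos [ 432.1 -352.5    9.7] rpy [-3.141e+00  1.000e-03  2.946e+00] open 38.9 F [ 0.5  0.1 -1.6] q [-0.69  0.55  1.92  0.    0.66 -2.06]
at yaw 2.945 tx 0.0000 ty 0.0000 tz -0.1093 spin 0.04
clock: 19.6
eef_pos: [432.2, -352.9, 135.7]
tcp_rot: [-3.14, 0.003, 2.945]
contact_force: [0.1, -1.0, -2.4]
opening: 0.451
clock 19.6 pos [ 432.2 -352.9  135.7] rpy [-3.140e+00  3.000e-03  2.945e+00] open 38.5 F [ 0.1 -1.  -2.4] q [-0.69  0.36  1.87  0.    0.91 -2.06]
at yaw 2.945 tx 0.1280 ty 0.7033 tz -0.0043 spin 0.02
```

View pics/w10.png

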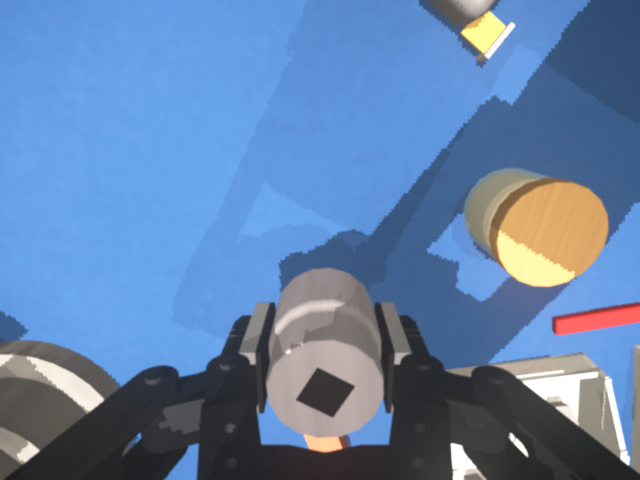

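```bash
python3 -m inch '[{"gripper":0.025,"tx":0.004,"ty":0.02,"tz":0,"spin":0},{"gripper":0.025,"tx":0.006,"ty":0.03,"tz":0,"spin":0},{"gripper":0.025,"tx":0.007,"ty":0.04,"tz":0,"spin":0},{"gripper":0.025,"tx":0.007,"ty":0.04,"tz":0,"spin":0},{"gripper":0.025,"tx":0.007,"ty":0.04,"tz":0,"spin":0},{"gripper":0.025,"tx":0.007,"ty":0.04,"tz":0,"spin":0},{"gripper":0.025,"tx":0.007,"ty":0.04,"tz":0,"spin":0},{"gripper":0.025,"tx":0.007,"ty":0.04,"tz":0,"spin":0}]'; python3 -m inch '[{"gripper":0.025,"tx":0.007,"ty":0.04,"tz":0,"spin":0},{"gripper":0.025,"tx":0.007,"ty":0.04,"tz":0,"spin":0},{"gripper":0.025,"tx":0.007,"ty":0.04,"tz":0,"spin":0},{"gripper":0.025,"tx":0.007,"ty":0.04,"tz":0,"spin":0},{"gripper":0.025,"tx":0.007,"ty":0.04,"tz":0,"spin":0},{"gripper":0.025,"tx":0.007,"ty":0.04,"tz":0,"spin":0},{"gripper":0.025,"tx":0.007,"ty":0.04,"tz":0,"spin":0},{"gripper":0.025,"tx":0.007,"ty":0.03,"tz":0,"spin":0}]'; python3 d.py 444 361.8 130 2.945
```

```text
clock: 20.45
eef_pos: [435.1, -55.4, 132.5]
tcp_rot: [3.142, -0.003, 2.945]
contact_force: [1.1, 0.7, -2.3]
opening: 0.453
clock: 21.25
eef_pos: [440.7, 259.4, 132.3]
tcp_rot: [-3.14, -0.002, 2.946]
contact_force: [0.2, -1.1, -2.3]
opening: 0.453
clock 21.25 pos [440.7 259.4 132.3] rpy [-3.140e+00 -2.000e-03  2.946e+00] open 38.7 F [ 0.2 -1.1 -2.3] q [ 0.53  0.3   1.96  0.    0.88 -0.85]
at yaw 2.945 tx 0.0167 ty 0.1010 tz 0.0023 spin 0.08
```

```bash
python3 -m inch '[{"gripper":0.025,"tx":0.005,"ty":0.03,"tz":0,"spin":0},{"gripper":0.025,"tx":0.005,"ty":0.03,"tz":0,"spin":0},{"gripper":0.025,"tx":0.004,"ty":0.025,"tz":0,"spin":0},{"gripper":0.025,"tx":0.003,"ty":0.013,"tz":0,"spin":0},{"gripper":0.025,"tx":0,"ty":0,"tz":0,"spin":0},{"gripper":0.025,"tx":0,"ty":0,"tz":0,"spin":0},{"gripper":0.025,"tx":0,"ty":0,"tz":0,"spin":0},{"gripper":0.025,"tx":0,"ty":0,"tz":0,"spin":0}]';  python3 d.py 444 361.8 24 2.945;python3 look.py scene s11 280 40 480 190;python3 look.py side e11 100 60 320 225;python3 d.py 444 361.8 24 2.945
```

```text
clock: 22.05
eef_pos: [444.7, 355.7, 133.7]
tcp_rot: [-3.141, -0.0, 2.944]
contact_force: [0.3, 0.3, -2.3]
opening: 0.452
clock 22.05 pos [444.7 355.7 133.7] rpy [-3.141 -0.     2.944] open 38.6 F [ 0.3  0.3 -2.3] q [ 0.67  0.38  1.84 -0.    0.92 -0.7 ]
at yaw 2.945 tx 0.0019 ty 0.0059 tz 0.1097 spin -0.03
clock 22.15 pos [444.9 356.  133.9] rpy [-3.142 -0.     2.945] open 38.9 F [ 0.4 -1.  -2.3] q [ 0.67  0.38  1.84 -0.    0.92 -0.7 ]
at yaw 2.945 tx 0.0020 ty 0.0055 tz 0.1099 spin -0.03
```

View pics/s11.png

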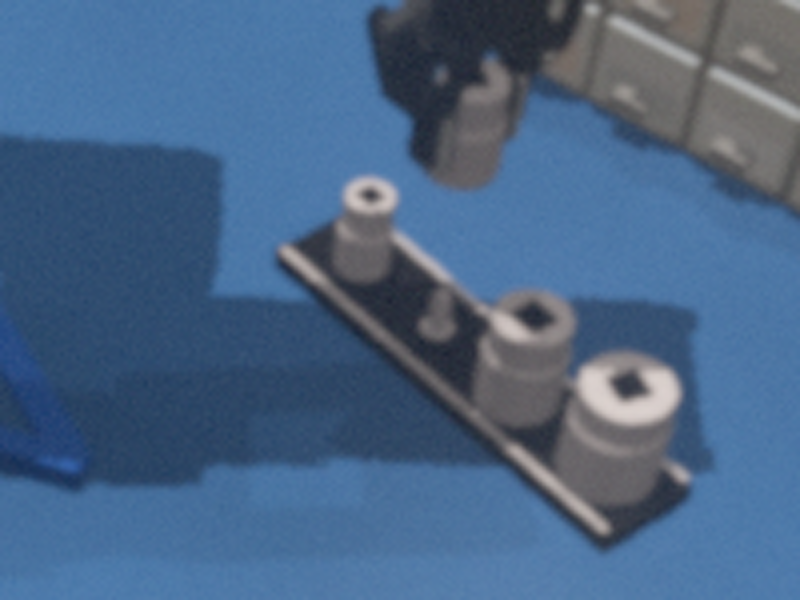

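View pics/e11.png

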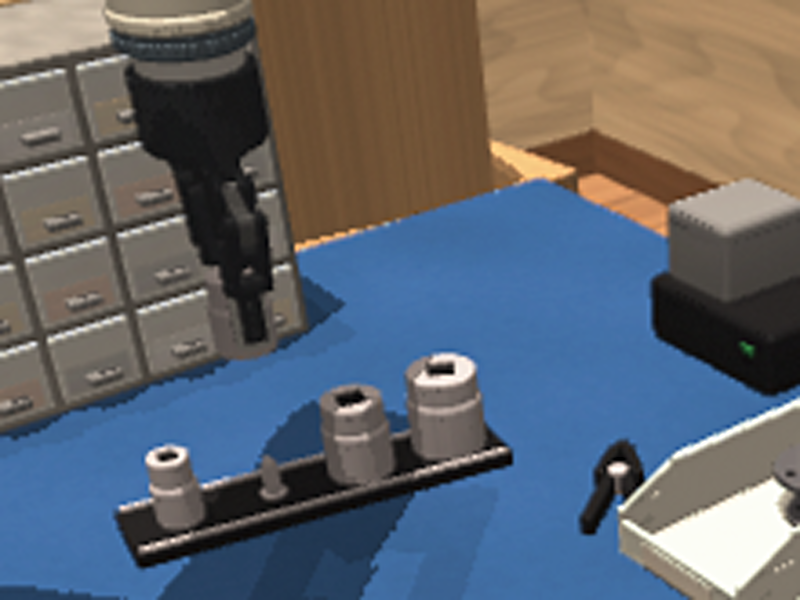

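```bash
python3 -m inch '[{"gripper":0.025,"tx":0.002,"ty":0.0055,"tz":0,"spin":0},{"gripper":0.025,"tx":0,"ty":0,"tz":0.02,"spin":0},{"gripper":0.025,"tx":0,"ty":0,"tz":0.025,"spin":0},{"gripper":0.025,"tx":0,"ty":0,"tz":0.02,"spin":0},{"gripper":0.025,"tx":0,"ty":0,"tz":0.013,"spin":0},{"gripper":0.025,"tx":0,"ty":0,"tz":0,"spin":0},{"gripper":0.025,"tx":0,"ty":0,"tz":0,"spin":0},{"gripper":0.025,"tx":0,"ty":0,"tz":0,"spin":0}]';  python3 d.py 444 361.8 24 2.945;python3 look.py scene s12 330 40 450 130;python3 look.py side e12 120 110 260 215;python3 d.py 444 361.8 24 2.945
```

```text
clock: 22.95
eef_pos: [444.6, 363.1, 56.8]
tcp_rot: [3.14, 0.001, 2.945]
contact_force: [0.9, 0.4, -2.2]
opening: 0.451
clock 22.95 pos [444.6 363.1  56.8] rpy [3.140e+00 1.000e-03 2.945e+00] open 38.5 F [ 0.9  0.4 -2.2] q [ 0.68  0.49  1.87 -0.    0.77 -0.69]
at yaw 2.945 tx 0.0003 ty -0.0014 tz 0.0328 spin 0.02
clock 23.05 pos [444.5 363.   56.8] rpy [3.140e+00 1.000e-03 2.945e+00] open 38.2 F [-1.2  0.3 -1.8] q [ 0.68  0.49  1.87  0.    0.77 -0.69]
at yaw 2.945 tx 0.0003 ty -0.0013 tz 0.0328 spin 0.03
```

View pics/s12.png

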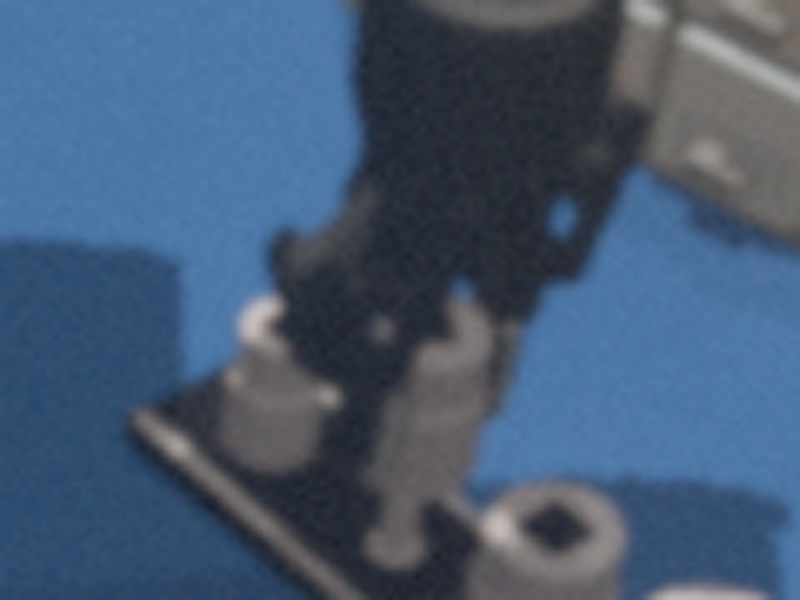

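View pics/e12.png

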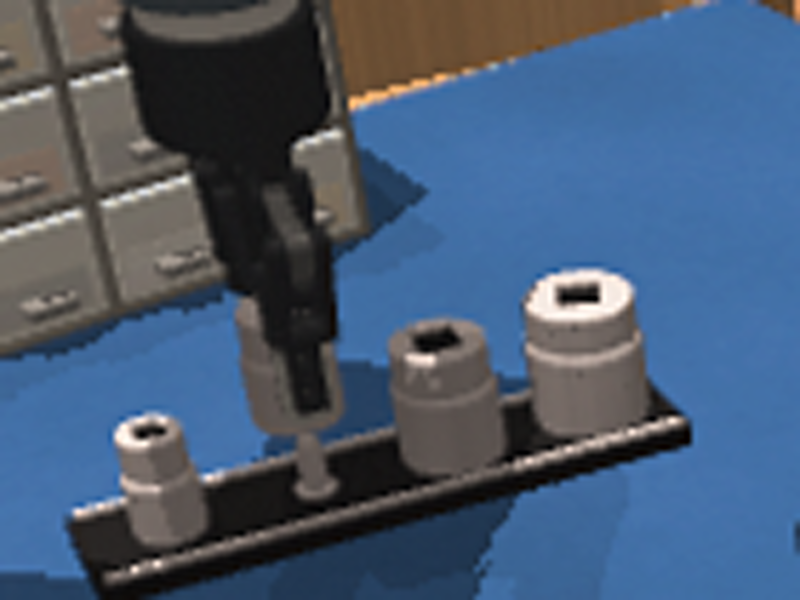

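```bash
python3 - <<'E'
from h import *
import pickle
P=pickle.load(open("P.pkl","rb"))
s=sense(); x,y=s["eef_pos"][:2]
for c,n,(x0,y0,x1,y1) in (("scene","s13",(330,40,450,130)),("side","e13",(120,110,260,215))):
    f=grab_frame(c); v=f["pixels"][y0:y1,x0:x1,::-1]; k=min(800/v.shape[1],600/v.shape[0]); v=cv2.resize(v,None,fx=k,fy=k,interpolation=cv2.INTER_CUBIC)
    v=np.clip(v.astype(float)*1.5,0,255).astype(np.uint8)
    for r,z,col in((20,47.1,(0,255,0)),(20,81,(0,255,0)),(18,99,(0,255,0))):
        p=proj(f,cyl(r,z,z,64)[:64]+[x,y,0]); cv2.polylines(v,[np.round((p-[x0,y0]+.5)*k).astype(int)],True,col,1)
    t=P["tray"]; X=t[0]-32*np.cos(t[2]);Y=t[1]-32*np.sin(t[2])
    for r,z in((6,14),(6,32),(.5,40)):
        p=proj(f,cyl(r,z,z,64)[:64]+[X,Y,0]); cv2.polylines(v,[np.round((p-[x0,y0]+.5)*k).astype(int)],True,(0,0,255),1)
    cv2.imwrite(f"pics/{n}.png",v)
E
```

```text
(no output)
```

View pics/s13.png

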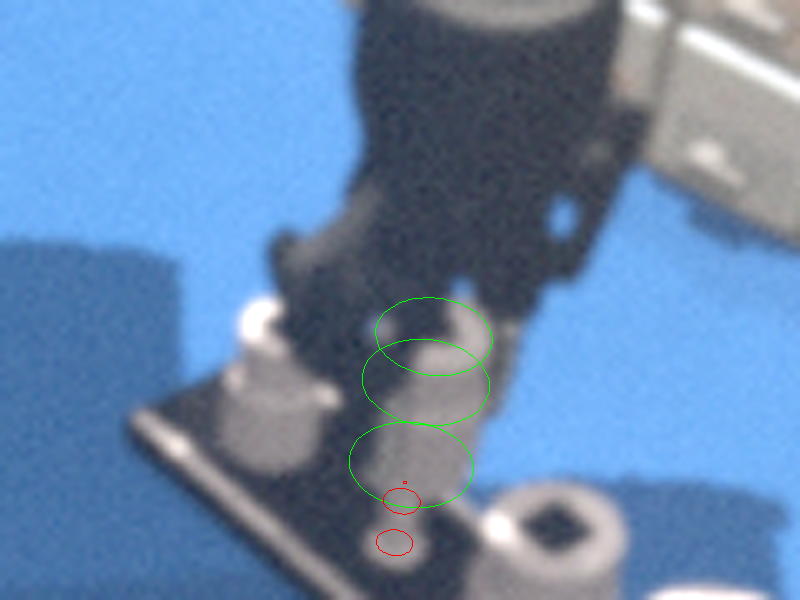

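View pics/e13.png

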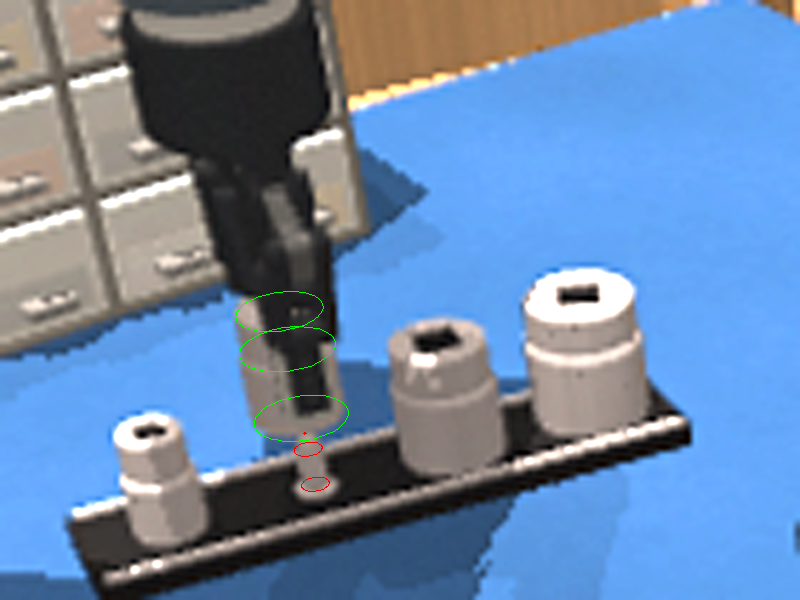

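```bash
python3 -m inch '[{"gripper":0.025,"tx":-0.0015,"ty":-0.003,"tz":0,"spin":0},{"gripper":0.025,"tx":0,"ty":0,"tz":0,"spin":0},{"gripper":0.025,"tx":0,"ty":0,"tz":0.008,"spin":0},{"gripper":0.025,"tx":0,"ty":0,"tz":0.01,"spin":0},{"gripper":0.025,"tx":0,"ty":0,"tz":0.01,"spin":0},{"gripper":0.025,"tx":0,"ty":0,"tz":0.005,"spin":0},{"gripper":0.025,"tx":0,"ty":0,"tz":0,"spin":0},{"gripper":0.025,"tx":0,"ty":0,"tz":0,"spin":0}]';  python3 d.py 444 361.8 22 2.945;python3 look.py side e14 120 110 260 215
```

```text
clock: 23.95
eef_pos: [444.7, 359.2, 22.5]
tcp_rot: [-3.141, -0.0, 2.945]
contact_force: [-0.9, 0.6, -1.6]
opening: 0.453
clock 23.95 pos [444.7 359.2  22.5] rpy [-3.141 -0.     2.945] open 38.7 F [-0.9  0.6 -1.6] q [ 0.68  0.55  1.89  0.    0.71 -0.7 ]
at yaw 2.945 tx 0.0012 ty 0.0024 tz 0.0005 spin 0.03
```

View pics/e14.png

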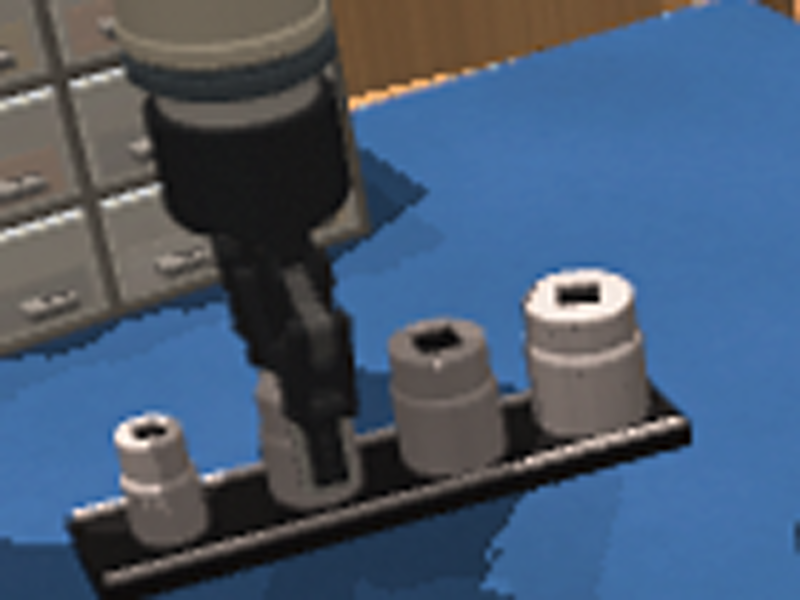

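```bash
python3 -m inch '[{"gripper":0.06,"tx":0,"ty":0,"tz":0,"spin":0},{"gripper":0.06,"tx":0,"ty":0,"tz":0,"spin":0},{"gripper":0.06,"tx":0,"ty":0,"tz":0,"spin":0},{"gripper":0.06,"tx":0,"ty":0,"tz":-0.015,"spin":0},{"gripper":0.06,"tx":0,"ty":0,"tz":-0.025,"spin":0},{"gripper":0.06,"tx":0,"ty":0,"tz":-0.03,"spin":0},{"gripper":0.06,"tx":0,"ty":0,"tz":-0.03,"spin":0},{"gripper":0.06,"tx":0,"ty":0,"tz":-0.03,"spin":0}]';  python3 d.py 461.4 -77.4 130 2.945; python3 look.py side e15 120 110 260 215; python3 look.py scene s15 280 40 480 190
```

```text
clock: 24.8
eef_pos: [444.8, 359.3, 155.3]
tcp_rot: [3.141, 0.001, 2.945]
contact_force: [0.3, 0.1, 0.4]
opening: 0.706
clock 24.8 pos [444.8 359.3 155.3] rpy [3.141e+00 1.000e-03 2.945e+00] open 60.3 F [0.3 0.1 0.4] q [ 0.68  0.36  1.82  0.    0.97 -0.7 ]
at yaw 2.945 tx -0.1016 ty -0.4250 tz 0.0253 spin 0.02
```

View pics/e15.png

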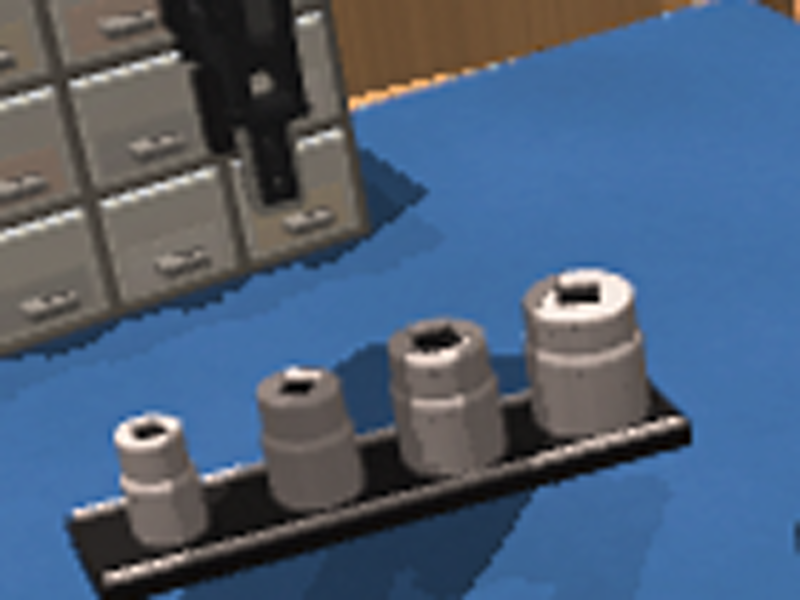

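View pics/s15.png

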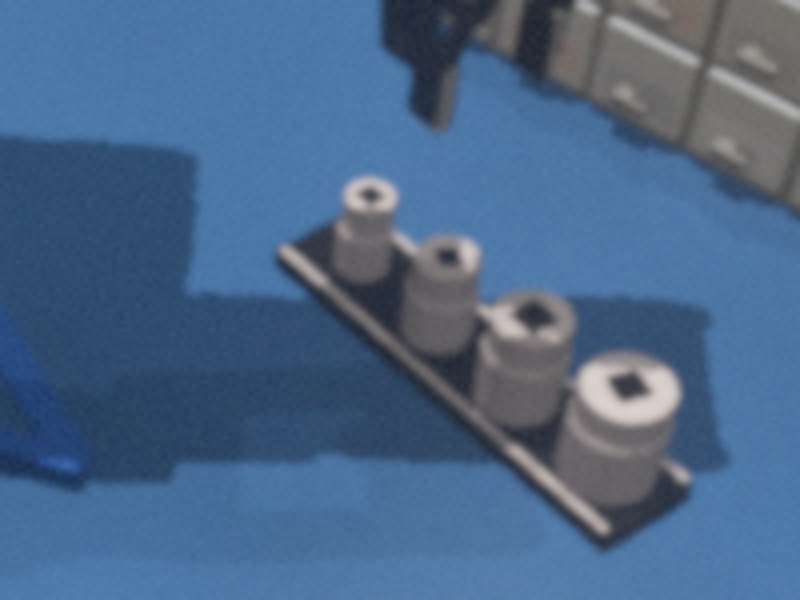

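The row of four sockets is complete and upright. Now the flange.

```bash
python3 -m inch '[{"gripper":0.055,"tx":-0.006,"ty":-0.025,"tz":0,"spin":0},{"gripper":0.055,"tx":-0.01,"ty":-0.04,"tz":0,"spin":0},{"gripper":0.055,"tx":-0.01,"ty":-0.04,"tz":0,"spin":0},{"gripper":0.055,"tx":-0.01,"ty":-0.04,"tz":0,"spin":0},{"gripper":0.055,"tx":-0.01,"ty":-0.04,"tz":0,"spin":0},{"gripper":0.055,"tx":-0.01,"ty":-0.04,"tz":0.005,"spin":0},{"gripper":0.055,"tx":-0.01,"ty":-0.04,"tz":0.005,"spin":0},{"gripper":0.055,"tx":-0.01,"ty":-0.04,"tz":0.005,"spin":0}]';python3 -m inch '[{"gripper":0.055,"tx":-0.01,"ty":-0.04,"tz":0.005,"spin":0},{"gripper":0.055,"tx":-0.01,"ty":-0.04,"tz":0.005,"spin":0},{"gripper":0.055,"tx":-0.005,"ty":-0.03,"tz":0,"spin":0},{"gripper":0.055,"tx":-0.001,"ty":-0.01,"tz":0,"spin":0},{"gripper":0.055,"tx":0,"ty":0,"tz":0,"spin":0},{"gripper":0.055,"tx":0,"ty":0,"tz":0,"spin":0},{"gripper":0.055,"tx":0,"ty":0,"tz":0,"spin":0},{"gripper":0.055,"tx":0,"ty":0,"tz":0,"spin":0}]'; python3 - <<'E'
from h import *
f=grab_frame("wrist"); cv2.imwrite("pics/w16.png",f["pixels"][:,:,::-1]);print(proj(f,np.array([[461.4,-77.4,28]])))
ds=masks_of("wrist","flange"); print([(d["conf"],d["centre"]) for d in ds])
r=fit("flange",[(f,ds[0]["pixels"])],[461,-77],yaw=False); print(r.x,r.fun)
E
python3 d.py 461.4 -77.4 10 2.945
```

```text
clock: 25.7
eef_pos: [459.6, 43.7, 138.1]
tcp_rot: [3.141, 0.001, 2.946]
contact_force: [1.8, 0.1, -0.2]
opening: 0.644
clock: 26.5
eef_pos: [462.1, -76.4, 127.8]
tcp_rot: [3.141, 0.0, 2.947]
contact_force: [-0.2, 0.1, 0.3]
opening: 0.643
[[323.87182027 242.13442117]]
[(0.79, [230.9, 321.8])]
[460.86092186 -78.28038362] 0.035441452723857236
clock 26.6 pos [462.1 -76.6 127.8] rpy [3.142 0.    2.947] open 55.1 F [ 0.2  0.7 -0.5] q [-0.17  0.25  2.05  0.    0.84 -1.54]
at yaw 2.945 tx 0.0005 ty -0.0009 tz 0.1178 spin 0.10
```

View pics/w16.png

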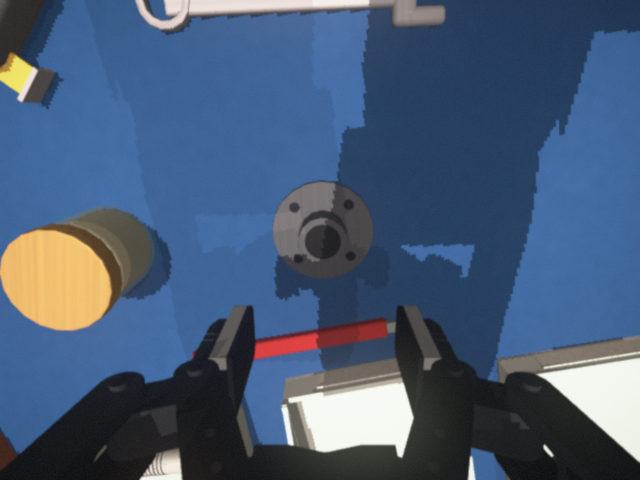

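```bash
python3 -m inch '[{"gripper":0.055,"tx":0.001,"ty":-0.0015,"tz":0.025,"spin":0},{"gripper":0.055,"tx":0,"ty":0,"tz":0.03,"spin":0},{"gripper":0.055,"tx":0,"ty":0,"tz":0.03,"spin":0},{"gripper":0.055,"tx":0,"ty":0,"tz":0.02,"spin":0},{"gripper":0.055,"tx":0,"ty":0,"tz":0.012,"spin":0},{"gripper":0.02,"tx":0,"ty":0,"tz":0,"spin":0},{"gripper":0.02,"tx":0,"ty":0,"tz":0,"spin":0},{"gripper":0.02,"tx":0,"ty":0,"tz":0,"spin":0}]' 50; python3 d.py; python3 -m inch '[{"gripper":0.02,"tx":0,"ty":0,"tz":0,"spin":0},{"gripper":0.02,"tx":0,"ty":0,"tz":-0.01,"spin":0},{"gripper":0.02,"tx":0,"ty":0,"tz":-0.02,"spin":0},{"gripper":0.02,"tx":0,"ty":0,"tz":-0.03,"spin":0},{"gripper":0.02,"tx":0,"ty":0,"tz":-0.03,"spin":0},{"gripper":0.02,"tx":0,"ty":0,"tz":-0.025,"spin":0},{"gripper":0.02,"tx":0,"ty":0,"tz":-0.01,"spin":0},{"gripper":0.02,"tx":0,"ty":0,"tz":0,"spin":0}]';python3 d.py 641 97.5 130 2.945; python3 look.py wrist w17
```

```text
clock: 27.4
eef_pos: [461.4, -78.8, 11.6]
tcp_rot: [3.142, 0.001, 2.946]
contact_force: [0.1, -0.6, -2.9]
opening: 0.355
clock: 28.2
eef_pos: [461.7, -78.9, 137.4]
tcp_rot: [3.142, 0.003, 2.945]
contact_force: [-0.4, -0.2, -2.9]
opening: 0.351
clock 28.2 pos [461.7 -78.9 137.4] rpy [3.142e+00 3.000e-03 2.945e+00] open 30.0 F [-0.4 -0.2 -2.9] q [-0.17  0.23  2.05 -0.    0.86 -1.55]
at yaw 2.945 tx -0.1414 ty 0.2081 tz 0.0074 spin 0.03Traceback (most recent call last):
  File "d.py", line 5, in <module>
    t=[p[i] if a[i] is None else a[i] for i in range(3)]
               ~^^^
IndexError: list index out of range
```

View pics/w17.png

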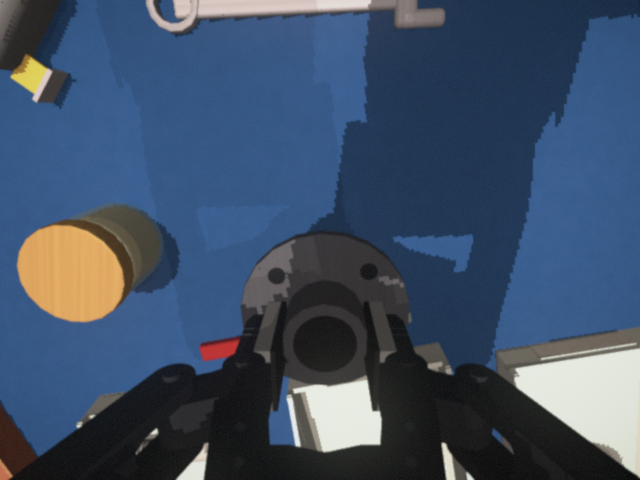

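```bash
python3 -m inch '[{"gripper":0.02,"tx":-0.015,"ty":0.02,"tz":0,"spin":0},{"gripper":0.02,"tx":-0.02,"ty":0.03,"tz":0,"spin":0},{"gripper":0.02,"tx":-0.024,"ty":0.036,"tz":0,"spin":0},{"gripper":0.02,"tx":-0.024,"ty":0.036,"tz":0,"spin":0},{"gripper":0.02,"tx":-0.024,"ty":0.036,"tz":0,"spin":0},{"gripper":0.02,"tx":-0.02,"ty":0.03,"tz":0,"spin":0},{"gripper":0.02,"tx":-0.014,"ty":0.02,"tz":0,"spin":0},{"gripper":0.02,"tx":0,"ty":0,"tz":0,"spin":0}]';python3 look.py wrist w18;python3 look.py scene s18 300 150 500 330;python3 d.py 641 97.5 18 2.945
```

```text
clock: 29.05
eef_pos: [640.8, 100.0, 133.4]
tcp_rot: [3.141, -0.001, 2.947]
contact_force: [-0.7, -0.8, -3.1]
opening: 0.351
clock 29.15 pos [638.2  97.8 133.5] rpy [-3.140e+00 -3.000e-03  2.946e+00] open 29.6 F [-0.6 -0.5 -2.8] q [ 0.15  0.49  1.66 -0.    0.99 -1.23]
at yaw 2.945 tx -0.0028 ty 0.0003 tz 0.1155 spin 0.08
```

View pics/w18.png

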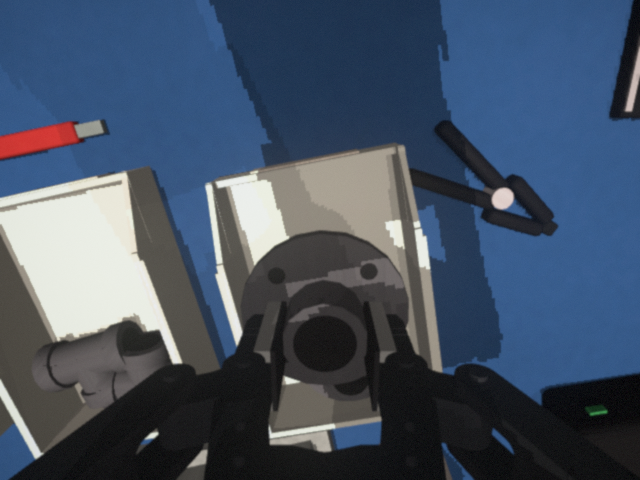

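View pics/s18.png

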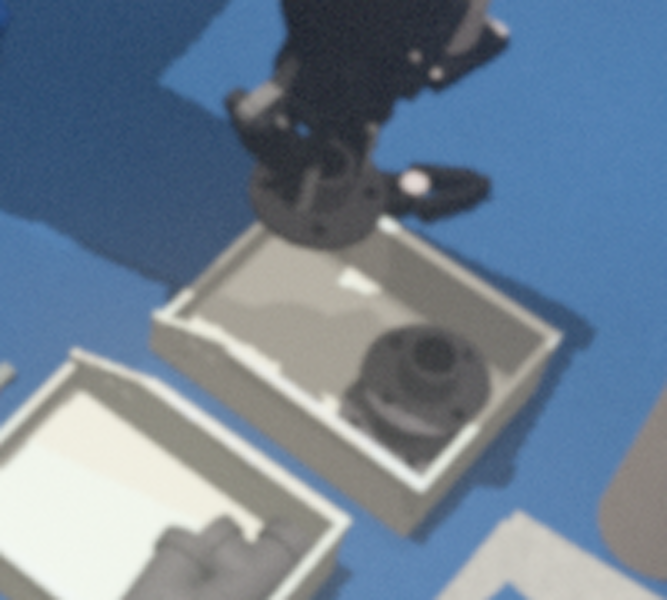

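```bash
python3 d.py 641 97.5 18 2.945; python3 -m inch '[{"gripper":0.02,"tx":0,"ty":0,"tz":0.02,"spin":0},{"gripper":0.02,"tx":0,"ty":0,"tz":0.025,"spin":0},{"gripper":0.02,"tx":0,"ty":0,"tz":0.025,"spin":0},{"gripper":0.02,"tx":0,"ty":0,"tz":0.02,"spin":0},{"gripper":0.02,"tx":0,"ty":0,"tz":0.01,"spin":0},{"gripper":0.02,"tx":0,"ty":0,"tz":0,"spin":0},{"gripper":0.02,"tx":0,"ty":0,"tz":0,"spin":0},{"gripper":0.02,"tx":0,"ty":0,"tz":0,"spin":0}]';python3 look.py wrist w19;python3 d.py 641 97.5 16.5 2.945
```

```text
clock 29.15 pos [638.2  97.8 133.5] rpy [-3.140e+00 -3.000e-03  2.946e+00] open 29.6 F [-0.6 -0.5 -2.8] q [ 0.15  0.49  1.66 -0.    0.99 -1.23]
at yaw 2.945 tx -0.0028 ty 0.0003 tz 0.1155 spin 0.08
clock: 29.95
eef_pos: [640.3, 97.7, 37.0]
tcp_rot: [3.141, 0.002, 2.945]
contact_force: [1.0, -0.0, -2.0]
opening: 0.353
clock 30.0 pos [640.4  97.8  37. ] rpy [3.141e+00 2.000e-03 2.945e+00] open 30.1 F [ 0.6  0.4 -2.6] q [ 0.15  0.61  1.71 -0.    0.82 -1.23]
at yaw 2.945 tx -0.0007 ty -0.0002 tz 0.0205 spin 0.02
```

View pics/w19.png

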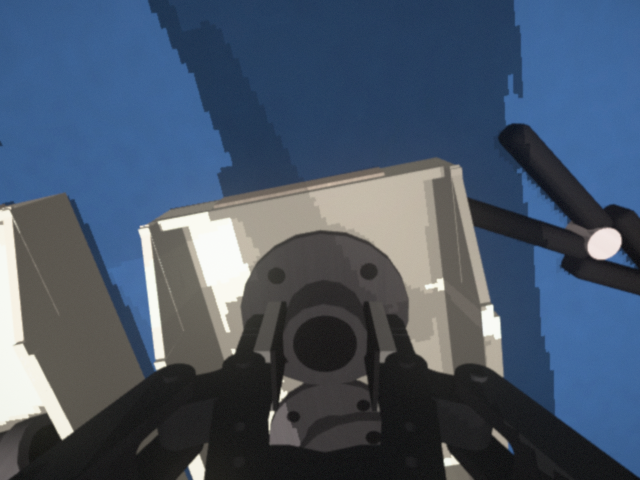

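```bash
python3 -m inch '[{"gripper":0.02,"tx":0,"ty":0,"tz":0.01,"spin":0},{"gripper":0.02,"tx":0,"ty":0,"tz":0.007,"spin":0},{"gripper":0.02,"tx":0,"ty":0,"tz":0.003,"spin":0},{"gripper":0.02,"tx":0,"ty":0,"tz":0,"spin":0},{"gripper":0.02,"tx":0,"ty":0,"tz":0,"spin":0},{"gripper":0.048,"tx":0,"ty":0,"tz":0,"spin":0},{"gripper":0.048,"tx":0,"ty":0,"tz":0,"spin":0},{"gripper":0.048,"tx":0,"ty":0,"tz":0,"spin":0}]';python3 -m inch '[{"gripper":0.048,"tx":0,"ty":0,"tz":-0.015,"spin":0},{"gripper":0.048,"tx":0,"ty":0,"tz":-0.03,"spin":0},{"gripper":0.048,"tx":0,"ty":0,"tz":-0.04,"spin":0},{"gripper":0.048,"tx":0,"ty":0,"tz":-0.04,"spin":0},{"gripper":0.048,"tx":0,"ty":0,"tz":-0.04,"spin":0},{"gripper":0.048,"tx":0.02,"ty":0,"tz":-0.04,"spin":0},{"gripper":0.048,"tx":0.02,"ty":0,"tz":-0.02,"spin":0},{"gripper":0.048,"tx":0,"ty":0,"tz":0,"spin":0}]';python3 look.py wrist w20;python3 look.py scene s20; python3 look.py side e20;python3 d.py 641 97.5 16.5 2.945
```

```text
clock: 30.8
eef_pos: [639.9, 97.8, 16.0]
tcp_rot: [3.141, 0.001, 2.945]
contact_force: [-0.0, 0.4, -0.1]
opening: 0.56
clock: 31.6
eef_pos: [600.3, 106.2, 245.7]
tcp_rot: [3.139, 0.005, 2.946]
contact_force: [-0.1, 1.0, -0.1]
opening: 0.562
clock 31.75 pos [600.4 105.5 240.8] rpy [-3.142  0.     2.946] open 47.9 F [-0.2  0.6 -0.7] q [ 0.17  0.32  1.66 -0.    1.16 -1.2 ]
at yaw 2.945 tx -0.0413 ty 0.0001 tz 0.2243 spin 0.04
```

View pics/w20.png

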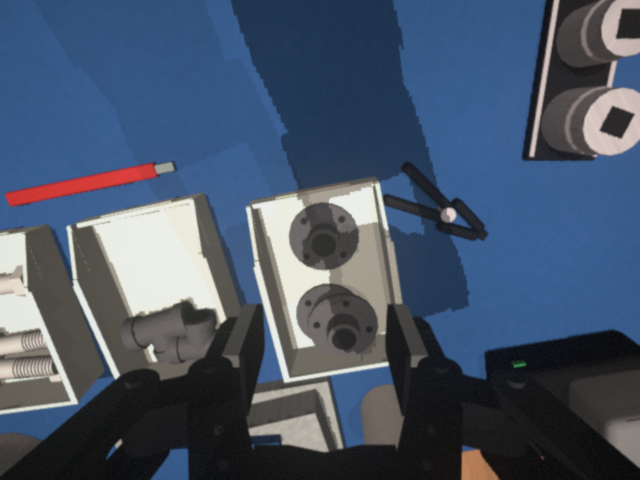

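View pics/s20.png

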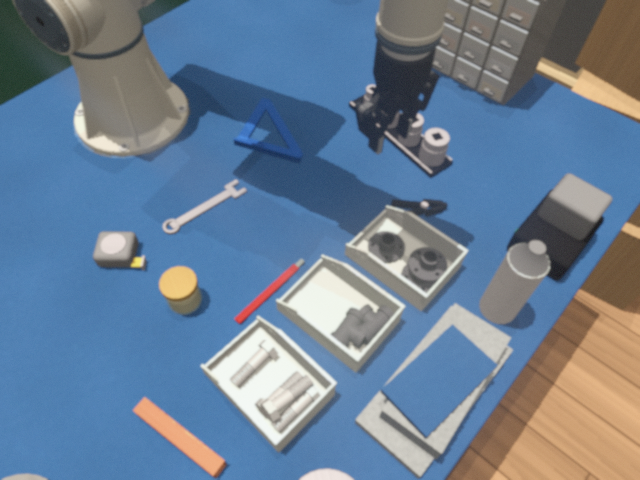

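View pics/e20.png

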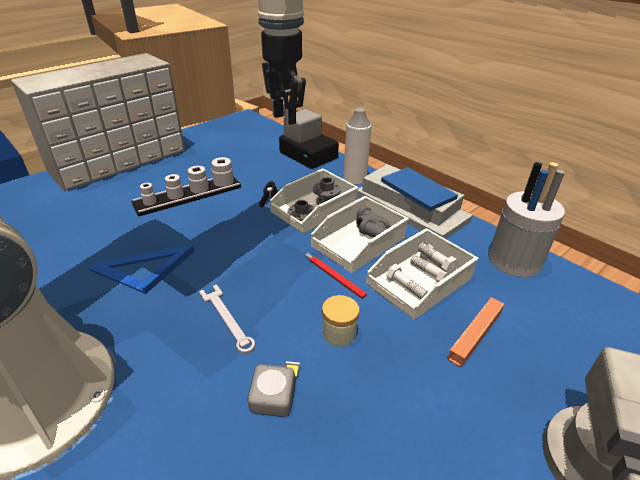

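```bash
python3 - <<'E'
from h import *
import pickle
P=pickle.load(open("P.pkl","rb")); t=P["tray"]
f=grab_frame("side")
for n,X in(("socket_mid",-32),("socket_big",96)):
    g=np.array([t[0]+X*np.cos(t[2]),t[1]+X*np.sin(t[2])])
    u=proj(f,np.array([[*g,38]]))[0]
    ds=masks_of("side",n); print(n,[(round(d["conf"],2),np.round(d["centre"]).tolist()) for d in ds],u.round())
    ds=[d for d in ds if np.hypot(d["centre"][1]-u[0],d["centre"][0]-u[1])<8]
    if ds:
        r=fit(n,[(f,ds[0]["pixels"])],g,z=12,yaw=False); d=r.x-g; print((d[0]*np.cos(t[2])+d[1]*np.sin(t[2])).round(1),(-d[0]*np.sin(t[2])+d[1]*np.cos(t[2])).round(1),r.fun)
s=sense();print(s["clock"],s["contact_force"])
E
```

```text
socket_mid [(0.85, [186.0, 173.0])] [173. 186.]
1.4 2.6 0.12322274881516593
socket_big [(0.56, [172.0, 221.0])] [221. 173.]
3.9 2.1 0.046052631578947345
31.9 [-0.55728047 -0.25270935 -0.15506031]
```

Both sockets measure within a few mm of their posts. I'm handing the job in.

```bash
python3 -c "
from rig import *
print(sign_off())"
```

```text
the job is handed in; nothing more can be done
None
```

I placed all four pieces and handed the job in at about 32 s of the 109 s allowed; `sign_off` reports no verdict.

- **Sockets:** The 54 mm socket is over the post at x = 96 mm and the 40 mm one over the post at -32 mm. In the last side-camera check they were about 4.4 mm and 3.0 mm off in the tray plane (limit 15 mm). Both stand upright and flat in the pictures, and the row runs in size order.
- **Bolt:** It lies flat on the free floor of the bolt bin, level and clear of the walls.
- **Flange:** It lies flat on the free floor of the flange bin, clear of the fixed stack.
- **Jar:** It stands where it was. I compared its place in the pictures but did not measure it again.
- **Robot:** The gripper was open about 240 mm above the bench with close to zero contact force.

**Where checks disagreed:**
- The two cameras differed by about 2–3 mm on the tray position.
- The smaller socket hung about 2 mm off its predicted place just above the post. I shifted it before lowering, and it went on without contact.
- The final socket fit used only the side camera, because the arm partly hid the tray from the scene camera. The fit for the smaller socket was looser (outline overlap about 88%, against about 95% for the larger).

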